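# Lid the food box and hold the vacuum pump on its valve

### The job

Put the white lid on the square steel food box, fully home in the mouth all round and without dropping it. Then take the vacuum pump out of its dock and hold it upright on the lid with its blue nozzle centred over the green valve, pressing lightly so that the soft nozzle is squashed about half way and never hard enough to bottom it out. Finish while still gripping the pump and pressing it there, and leave the other things on the counter where they are.

Things in the scene. Friction and masses are not known exactly. Their poses are not given: they have to be found in the camera images.
- container: square open food box of brushed steel holding carrots and tomatoes, loose, 0.7 kg; outside 136 x 136 mm, rim 70 mm above the counter, wall 5.5 mm, so the mouth is 125 x 125 mm with its sides along the box's x and y. Origin: centre of the underside.
- lid: square white lid, 0.18 kg, lying right way up. From its underside: plug that enters the mouth (115 mm square up to 4 mm, then 120 mm square up to 12 mm), 138 mm square flange from 12 to 17 mm that rests on the rim, central grey boss 42 x 42 mm from 17 to 41 mm to hold it by; all sides parallel. Origin: centre of the underside, z up; fully home it is 58 mm above the box's. Fits at any quarter turn.
- valve (a point): the round green valve, 18 mm across, at the centre of the flat top of the lid's grey boss (41 mm above the lid's origin, 99 mm above the counter once the lid is home).
- dock: black charging dock of the pump, 84 x 84 x 45 mm, fixed to the counter, with an upright 38 mm hole. Origin: centre of its underside.
- pump: hand-held vacuum pump, 0.3 kg, upright in the dock. White body 44 x 44 mm, sides along the pump's x and y, 34 to 184 mm above its origin (grip it near the top); below, a grey neck 33 mm across and a soft blue bellows nozzle. Origin: centre of the relaxed nozzle's mouth; z up along the pump. In the dock its shoulder rests on the top, origin 11 mm above the counter; lift it straight out.
- nozzle_tip (a point): centre of the nozzle's flat lip (30 mm across), at the pump's lower end; on the pump's origin while relaxed.
- nozzle (a joint): how far the bellows nozzle is squashed, m: 0 relaxed, 0.010 fully squashed; a spring of 1600 N/m (half squashed, 0.005, takes 8 N).
- carrot: whole carrot, 150 mm long, lying on the chopping board; its origin is at one end, on the axis. Not part of the job.
- grapefruit: half grapefruit, 96 mm across, 40 mm high, cut face up, on the board; origin: centre of the underside. Not part of the job.
- knife: small knife with a black handle, 190 mm long, lying on the counter; origin: mid-length, on the counter. Not part of the job.
- grater: steel box grater, 105 mm square, 240 mm tall; origin: centre of the underside. Not part of the job.
- saucepan: steel saucepan with broccoli, 180 mm across, 140 mm tall; origin: centre of the underside. Not part of the job.
- jar: amber glass jar with a wooden lid, 88 mm across, 101 mm tall; origin: centre of the underside. Not part of the job.
- pepper: dark wooden pepper mill, 54 mm across, 150 mm tall; origin: centre of the underside. Not part of the job.
There are look-alikes about, which are no part of the job. Of the things shaped like the lid, the white one is meant.

How it is judged:
By the outcome, as a careful person would: the job done as asked, in the order asked, and still so for the second after the job is handed in, while the arm keeps its last pose, push and grip.
It also fails if it takes over 64 s, if anything falls off the work surface, if the arm or the gripper's body presses on something with over 40 N, if the wrist force passes 120 N, or if a joint passes its speed limit or range.

### The arm

A 6-joint arm with a two-finger parallel gripper is mounted at the origin on the work surface. World frame = base frame: x ahead of the robot, y to its left, z up, the work surface at z = 0. Lengths are in m, angles in rad, forces in N, time in s.
With the tool pointing down it reaches from about 0.275 to 0.725 m from the base axis. Payload 5.6 kg.
Tool frame: the origin (TCP) lies between the finger pads; the fingertips stand 22 mm ahead of it and the grasp point (between the pads) lies 3 mm ahead of it; z points along the fingers, y is the line along which they close (so a half turn about z gives the same grasp; the last joint's range is limited). The gripper opens to 85 mm and grips with 20 to 120 N. Pads are 22 mm wide; open, the fingers measure 114 mm over their backs; the gripper's body (76 mm by 85 mm) begins 54 mm behind the grasp point. The pads swing forward as they close: fully open they stand 13 mm farther back than shut.
Start: joints at [1.621, 0.255, 0.108, 0, -1.424, -0.285], TCP at [0.128, 0.535, 0.253] pointing down, gripper open.
Joint ranges: [-2.95, 2.95], [-1.21, 1.97], [-1.09, 1.5], [-2.87, 1.71], [-2.94, -0.07], [-3.05, 3.05]. Speed limits (rad/s): [2.57, 2.57, 3.14, 3.14, 3.14, 3.14].

### API

Orientations are given as a 3x3 rotation matrix whose columns are the frame's x, y, z axes.
In Python, from workcell import robot, cams, workorder gives the robot as it stands. The module is installed in compiled form; this text tells all that it offers.
- The arm moves only by the tool jog_arm, never from a script. Its argument "commands" is a list of rows, each an object of numbers: "tx", "ty", "tz": the shift along the tool's x, y, z in m; "ax", "ay", "az": the turn, a rotation vector about the tool's x, y, z in rad; "gripper": the opening, from 0 (shut) to 1 (fully open). A call has 1 to 5 rows; each row is the pose to reach, as a shift and turn from the pose commanded when the call began, along the tool's axes at that moment; what a row does not reach only later rows make up. A row lasts 1/12 s, in which the tool goes at most 41.7 mm and 7.16 degrees, less where a joint would pass 70% of its speed; a pose out of reach is approached as far as the arm can. A call with a gripper value outside its range is refused whole. The fingers move at their own pace and stop on an object; "force" is the grip in N (left out, the last holds). Time passes only in rows, so rows that repeat a pose let the fingers close. It gives the time, the measured TCP pose, the force, the opening and the grip force at its end, in the units of the state.
- robot.read_state(): the state, without advancing time (a new reading comes with each control period).
- cams.snapshot(name): name is "scene" or "top" or "wrist"; returns the picture (400x640x3 uint8, red, green, blue); there is no depth.
- cams.camera_model(name): a dict with "mtx" (3x3 intrinsics, pixels), "distortion" ([k1, k2, p1, p2, k3] as OpenCV has them; the pictures are not rectified), "rvec" (rotation vector, rad) and "tvec" (3), from world to camera coordinates, as OpenCV has them. Camera axes: x right, y down, z forward; pixel columns grow to the right and rows downward; lengths in m; the calibration is good to about 2 mm. A picture is of the moment at which its call begins: read the wrist's pose just before it. camera_model takes no time and is no camera call; for the wrist camera it gives the pose at the moment of the call.
- workorder.finish_job(): hands the job in; it is judged then, once.
The state is a dict: "t": time; "joints": joint angles; "joint_vel": joint speeds; "joint_torque": joint torques, N m; "tcp_pos": TCP position; "ee_rot": TCP orientation; "contact_force": force on the tool from outside, world axes, zero at the start; "wrist_torque": the same for the moment, N m; "opening": opening from 0.0 (shut) to 1.0 (fully open); "finger_force": force on a finger pad.
Only numpy, scipy, OpenCV 4.12 (cv2) and the standard library are available. Lean on these libraries where they do the work, as an engineer would, in place of code of your own. Each camera call takes 0.05 s, during which the arm holds its last target. There are 200 camera calls.

## Working session

There is one attempt and no reset: what is moved stays moved. The work goes in short steps, Python scripts to look and compute and a tool call to move; the robot and the scene stay as the last step left them, time stands still between calls to the robot, and variables do not carry over. Pictures are saved under pics/ and viewed, at most 10 in all, crops included, and the job is handed in when it is done.

Besides the shell and the picture viewer there is one more tool, called by a JSON object that holds its "name" and its "arguments". jog_arm: Moves the arm, as the interface text tells. Its arguments: {"type":"object","properties":{"commands":{"type":"array"},"force":{"type":"number"}},"required":["commands"]}

```bash
mkdir -p pics; python3 - <<'E'
from workcell import robot,cams
import cv2,numpy as np
print(robot.read_state())
for n in ["scene","top","wrist"]:
    m=cams.camera_model(n); im=cams.snapshot(n); cv2.imwrite(f"pics/{n}0.png",im[:,:,::-1])
    R=cv2.Rodrigues(m["rvec"])[0]; print(n,m["mtx"],m["distortion"],-R.T@np.array(m["tvec"]).ravel())
E
```

```text
{'t': 0.0, 'joints': array([ 1.62059318e+00,  2.55732564e-01,  1.07015163e-01, -4.82963283e-04,
       -1.42393978e+00, -2.84595453e-01]), 'joint_vel': array([6.01875582e-04, 5.66399749e-05, 8.51215759e-04, 3.76265959e-04,
       1.85318349e-04, 4.91685431e-04]), 'joint_torque': array([-1.30938301e-04, -3.86634207e+01,  2.37946361e+01,  5.36531791e+00,
       -6.08118557e-03,  5.31375306e-06]), 'tcp_pos': array([0.12779204, 0.53446883, 0.25240635]), 'ee_rot': array([[ 9.72544681e-01, -2.32715913e-01, -3.84547099e-04],
       [-2.32716222e-01, -9.72542861e-01, -1.88230658e-03],
       [ 6.40541569e-05,  1.92011760e-03, -9.99998155e-01]]), 'contact_force': array([0.34371898, 0.44557989, 0.24663897]), 'wrist_torque': array([ 0.04522235, -0.00415055, -0.01451539]), 'finger_force': 0.0, 'opening': 0.9982747745837813}
scene [[384.65250838   0.         319.52515576]
 [  0.         384.65250838 197.74794626]
 [  0.           0.           1.        ]] [-0.06424566  0.          0.          0.          0.        ] [1.4901542  0.30040574 1.0408347 ]
top [[499.83055823   0.         329.55256533]
 [  0.         499.83055823 200.58466588]
 [  0.           0.           1.        ]] [0.05337028 0.         0.         0.         0.        ] [0.40929304 0.08423007 1.51173485]
wrist [[294.87033111   0.         324.68250591]
 [  0.         294.87033111 193.45733141]
 [  0.           0.           1.        ]] [0.01346395 0.         0.         0.         0.        ] [0.20139591 0.51714874 0.3727057 ]
```

View pics/top0.png

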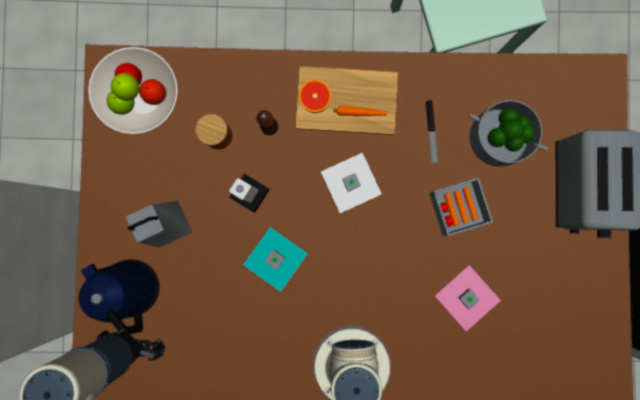

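View pics/scene0.png

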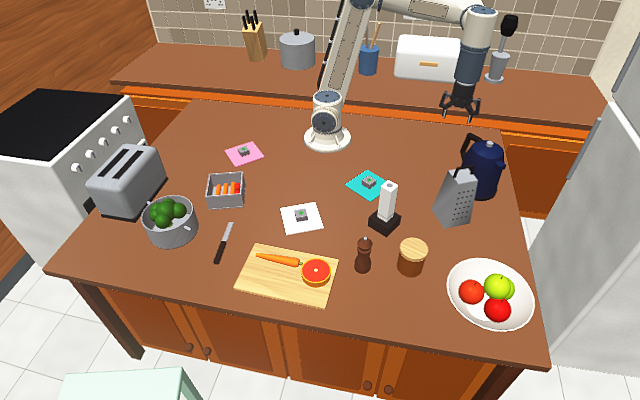

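Top view: the lid-shaped things are white at (351,183), teal at (275,259) and pink at (468,298). In the scene view they are at (302,218), (367,184) and (244,152). I choose the white one. The box is at top (462,207) and scene (225,190), and the pump is in its dock at top (247,192) and scene (386,205). Next: a close crop to check the choice.

```bash
cat > h.py <<'E'
import cv2,numpy as np
from workcell import robot,cams
def ray(m,uv):
    p=cv2.undistortPoints(np.float64(uv).reshape(-1,1,2),np.array(m["mtx"]),np.array(m["distortion"])).reshape(-1,2)
    R=cv2.Rodrigues(np.array(m["rvec"]))[0]; t=np.array(m["tvec"]).ravel()
    return -R.T@t, np.c_[p,np.ones(len(p))]@R
def plane(m,uv,z):
    c,d=ray(m,uv); return c+d*((z-c[2])/d[:,2])[:,None]
def tri(obs): # obs: list of (model,uv)
    A=np.zeros((3,3));b=np.zeros(3)
    for m,uv in obs:
        c,d=ray(m,[uv]); d=d[0]/np.linalg.norm(d[0]); P=np.eye(3)-np.outer(d,d); A+=P;b+=P@c
    x=np.linalg.solve(A,b)
    res=[np.linalg.norm(np.cross(x-ray(m,[uv])[0],ray(m,[uv])[1][0]/np.linalg.norm(ray(m,[uv])[1][0]))) for m,uv in obs]
    return x,max(res)
def proj(m,X):
    return cv2.projectPoints(np.float64(X).reshape(-1,1,3),np.array(m["rvec"]),np.array(m["tvec"]),np.array(m["mtx"]),np.array(m["distortion"]))[0].reshape(-1,2)
def blob(mask,seed):
    n,l,s,c=cv2.connectedComponentsWithStats(mask.astype(np.uint8))
    ids=[i for i in range(1,n) if s[i,4]>15]
    i=min(ids,key=lambda i:np.hypot(*(c[i]-seed)))
    return (l==i).astype(np.uint8),s[i],c[i]
def quad(mask):
    c=max(cv2.findContours(mask,cv2.RETR_EXTERNAL,cv2.CHAIN_APPROX_NONE)[0],key=cv2.contourArea)
    h=cv2.convexHull(c)
    q=cv2.approxPolyN(h,4).reshape(-1,2).astype(float)
    pts=c.reshape(-1,2).astype(float); L=[]
    for a,b in zip(q,np.roll(q,-1,0)): # refine each side by line fit
        u=(b-a)/np.linalg.norm(b-a); r=pts-a; s=r@u; d=r@[-u[1],u[0]]
        k=(s>.15*np.linalg.norm(b-a))&(s<.85*np.linalg.norm(b-a))&(abs(d)<3)
        vx,vy,x,y=cv2.fitLine(pts[k].astype(np.float32),cv2.DIST_HUBER,0,.01,.01).ravel(); L.append(np.cross([x,y,1],[x+vx,y+vy,1]))
    o=[np.cross(L[i-1],L[i]) for i in range(4)]
    return np.array([p[:2]/p[2] for p in o])
E
python3 - <<'E'
from h import *
T=cv2.imread("pics/top0.png");S=cv2.imread("pics/scene0.png")
def cr(I,x,y,w,h): return cv2.resize(I[y:y+h,x:x+w],(400,300),interpolation=cv2.INTER_CUBIC)
cv2.imwrite("pics/crop1.png",np.vstack([np.hstack([cr(T,305,145,100,75),cr(T,415,170,100,75)]),np.hstack([cr(T,200,155,100,75),cr(S,335,165,100,75)])]))
mt,ms=cams.camera_model("top"),cams.camera_model("scene")
Q=[]
for I,m,seed in((T,mt,(351,183)),(S,ms,(302,218))):
    hsv=cv2.cvtColor(I,cv2.COLOR_BGR2HSV); k,s,c=blob((hsv[...,1]<40)&(hsv[...,2]>200),seed)
    q=quad(k); Q.append(q); print(s,q.round(1).tolist()); P=plane(m,q,.017); print(P[:,:2].round(4).tolist(),P.mean(0),np.linalg.norm(P-np.roll(P,-1,0),axis=1),np.degrees(np.arctan2(*(np.roll(P,-1,0)-P)[:,[1,0]].T))%90)
# triangulate by matching corners
pp=plane(mt,Q[0],.017);ps=plane(ms,Q[1],.017)
for i in range(4):
    j=np.argmin(np.linalg.norm(pp[i]-ps,axis=1)); print(tri([(mt,Q[0][i]),(ms,Q[1][j])]))
E
```

```text
[ 322  154   58   58 1654] [[379.3, 193.3], [340.4, 210.8], [322.3, 172.0], [361.6, 154.0]]
[[0.5126, -0.0768], [0.4578, 0.039], [0.5736, 0.0954], [0.6299, -0.0219]] [0.54345388 0.0089445  0.017     ] [0.12815983 0.12878623 0.1301137  0.12958143] [25.31441508 25.95566225 25.66769439 25.0888817 ]
[280 202  44  33 896] [[322.8, 227.3], [286.1, 234.3], [280.0, 208.1], [314.3, 201.8]]
[[0.5768, 0.1022], [0.6351, -0.0184], [0.5124, -0.0768], [0.4536, 0.0434]] [0.54447098 0.01259366 0.017     ] [0.13390372 0.13596778 0.13372675 0.13645776] [25.83589307 25.447176   26.04629796 25.52325764]
(array([ 0.51254231, -0.07675122,  0.01719485]), np.float64(3.894712852250834e-05))
(array([0.45714028, 0.04161962, 0.02003912]), np.float64(0.0025383634265845633))
(array([0.57344651, 0.09837512, 0.01265406]), np.float64(0.0029920574740894337))
(array([ 0.63049715, -0.02122325,  0.01126199]), np.float64(0.0010771679493736452))
```

View pics/crop1.png

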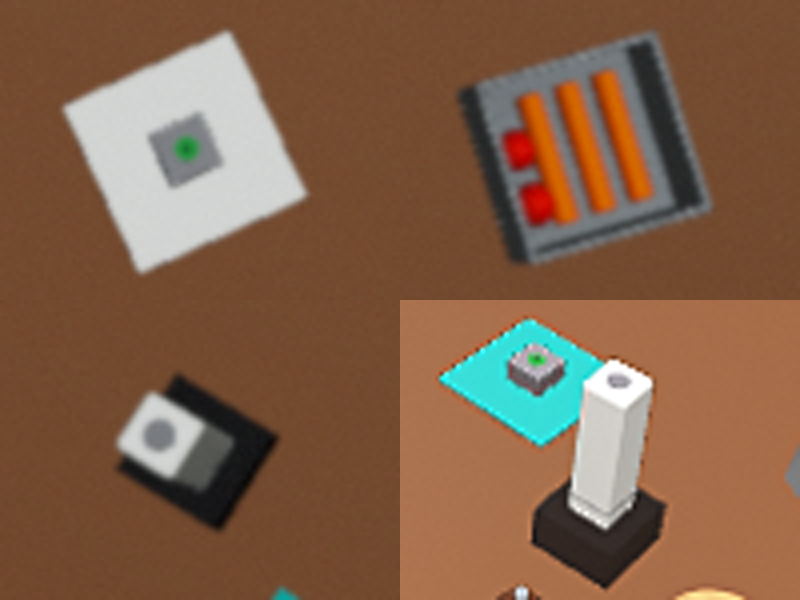

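The crop confirms the choice: a white square flange with a grey boss and green valve at top (351,183). The open steel box with carrots and tomatoes is at (462,207), and the white pump is in the black dock at (247,192). Moving the wrist camera over the lid.

{"name": "jog_arm", "arguments": {"commands": [{"tx": 0.16,"ty": 0.118,"tz": -0.01,"gripper": 1},{"tx": 0.16,"ty": 0.118,"tz": -0.01},{"tx": 0.16,"ty": 0.118,"tz": -0.01},{"tx": 0.16,"ty": 0.118,"tz": -0.01},{"tx": 0.16,"ty": 0.118,"tz": -0.01}]}}

```text
validation failed for argument at $.co...
```

{"name": "jog_arm", "arguments": {"commands": [{"tx": 0.16,"ty": 0.118,"tz": -0.01},{"tx": 0.16,"ty": 0.118,"tz": -0.01},{"tx": 0.16,"ty": 0.118,"tz": -0.01},{"tx": 0.16,"ty": 0.118,"tz": -0.01},{"tx": 0.16,"ty": 0.118,"tz": -0.01}]}}

```text
validation failed for argument at $.co...
```

{"name": "jog_arm", "arguments": {"commands": [{"tx": 0.16,"ty": 0.118,"tz": -0.01},{"tx": 0.16,"ty": 0.118,"tz": -0.01},{"tx": 0.16,"ty": 0.118,"tz": -0.01},{"tx": 0.16,"ty": 0.118,"tz": -0.01},{"tx": 0.16,"ty": 0.118,"tz": -0.01}]}}

```text
validation failed for argument at $.co...
```

{"name": "jog_arm", "arguments": {"commands": [{"az": 0.445},{"az": 0.445},{"az": 0.445},{"az": 0.445},{"az": 0.445}]}}

```text
validation failed for argument at $.co...
```

{"name": "jog_arm", "arguments": {"commands": [{"az": 0.445},{"az": 0.445},{"az": 0.445},{"az": 0.445},{"az": 0.445}]}}

```text
validation failed for argument at $.co...
```

{"name": "jog_arm", "arguments": {"commands": [{"tx": 0.16,"ty": 0.118,"tz": -0.01,"ax": 0,"ay": 0,"az": 0,"gripper": 1},{"tx": 0.16,"ty": 0.118,"tz": -0.01,"ax": 0,"ay": 0,"az": 0,"gripper": 1},{"tx": 0.16,"ty": 0.118,"tz": -0.01,"ax": 0,"ay": 0,"az": 0,"gripper": 1},{"tx": 0.16,"ty": 0.118,"tz": -0.01,"ax": 0,"ay": 0,"az": 0,"gripper": 1},{"tx": 0.16,"ty": 0.118,"tz": -0.01,"ax": 0,"ay": 0,"az": 0,"gripper": 1}]}}

```text
t: 0.57
tcp_pos: [0.2571, 0.3805, 0.2635]
ee_rot: [[0.973, -0.233, 0.0], [-0.233, -0.973, -0.0], [0.0, 0.0, -1.0]]
contact_force: [1.1, 0.6, 0.2]
opening: 1.005
finger_force: 0.0
```

All keys are needed. Continuing.

{"name": "jog_arm", "arguments": {"commands": [{"tx": 0.16,"ty": 0.118,"tz": 0,"ax": 0,"ay": 0,"az": 0,"gripper": 1},{"tx": 0.16,"ty": 0.118,"tz": 0,"ax": 0,"ay": 0,"az": 0,"gripper": 1},{"tx": 0.16,"ty": 0.118,"tz": 0,"ax": 0,"ay": 0,"az": 0,"gripper": 1},{"tx": 0.16,"ty": 0.118,"tz": 0,"ax": 0,"ay": 0,"az": 0,"gripper": 1},{"tx": 0.16,"ty": 0.118,"tz": 0,"ax": 0,"ay": 0,"az": 0,"gripper": 1}]}}

```text
t: 0.98
tcp_pos: [0.3853, 0.2285, 0.2634]
ee_rot: [[0.972, -0.233, 0.0], [-0.233, -0.972, -0.0], [0.0, 0.0, -1.0]]
contact_force: [-0.3, 0.3, 0.2]
opening: 0.998
finger_force: 0.0
```

{"name": "jog_arm", "arguments": {"commands": [{"tx": 0.16,"ty": 0.118,"tz": 0,"ax": 0,"ay": 0,"az": 0.445,"gripper": 1},{"tx": 0.16,"ty": 0.118,"tz": 0,"ax": 0,"ay": 0,"az": 0.445,"gripper": 1},{"tx": 0.16,"ty": 0.118,"tz": 0,"ax": 0,"ay": 0,"az": 0.445,"gripper": 1},{"tx": 0.16,"ty": 0.118,"tz": 0,"ax": 0,"ay": 0,"az": 0.445,"gripper": 1},{"tx": 0.16,"ty": 0.118,"tz": 0,"ax": 0,"ay": 0,"az": 0.445,"gripper": 1}]}}

```text
t: 1.4
tcp_pos: [0.5136, 0.0764, 0.2629]
ee_rot: [[0.774, -0.633, -0.001], [-0.633, -0.774, -0.0], [-0.0, 0.001, -1.0]]
contact_force: [0.2, 0.7, 0.8]
opening: 1.001
finger_force: 0.0
```

{"name": "jog_arm", "arguments": {"commands": [{"tx": 0,"ty": 0,"tz": 0,"ax": 0,"ay": 0,"az": 0.445,"gripper": 1},{"tx": 0,"ty": 0,"tz": 0,"ax": 0,"ay": 0,"az": 0.445,"gripper": 1},{"tx": 0,"ty": 0,"tz": 0,"ax": 0,"ay": 0,"az": 0.445,"gripper": 1},{"tx": 0,"ty": 0,"tz": 0,"ax": 0,"ay": 0,"az": 0.445,"gripper": 1},{"tx": 0,"ty": 0,"tz": 0,"ax": 0,"ay": 0,"az": 0.445,"gripper": 1}]}}

```text
t: 1.82
tcp_pos: [0.5123, 0.0787, 0.2629]
ee_rot: [[0.429, -0.903, -0.001], [-0.903, -0.429, -0.0], [-0.0, 0.001, -1.0]]
contact_force: [1.3, -0.8, -0.2]
opening: 1.0
finger_force: 0.0
```

```bash
python3 - <<'E'
from h import *
import json,pickle
m=cams.camera_model("wrist"); I=cams.snapshot("wrist")[:,:,::-1].copy(); cv2.imwrite("pics/w1.png",I); pickle.dump(m,open("w1.pkl","wb"))
hsv=cv2.cvtColor(I,cv2.COLOR_BGR2HSV)
g,s,c=blob((abs(hsv[...,0].astype(int)-65)<20)&(hsv[...,1]>90)&(hsv[...,2]>40),(325,193)); print("valve",s,c,plane(m,c,.041))
k,s,c=blob((hsv[...,1]<40)&(hsv[...,2]>180),c); q=quad(k); P=plane(m,q,.017); print(s,q.round(1).tolist(),P.mean(0),np.linalg.norm(P-np.roll(P,-1,0),axis=1),np.degrees(np.arctan2(*(np.roll(P,-1,0)-P)[:,[1,0]].T))%90)
E
```

```text
valve [319  95  14  15  91] [323.10989011 101.04395604] [[0.54502633 0.01080496 0.041     ]]
[  265    38   123   122 12574] [[386.6, 38.0], [380.0, 159.0], [272.3, 159.0], [264.8, 38.0]] [0.54146596 0.01064375 0.017     ] [0.13600227 0.13514693 0.13589977 0.13544792] [25.5651819  25.32899998 25.69224205 25.37302341]
```

View pics/w1.png

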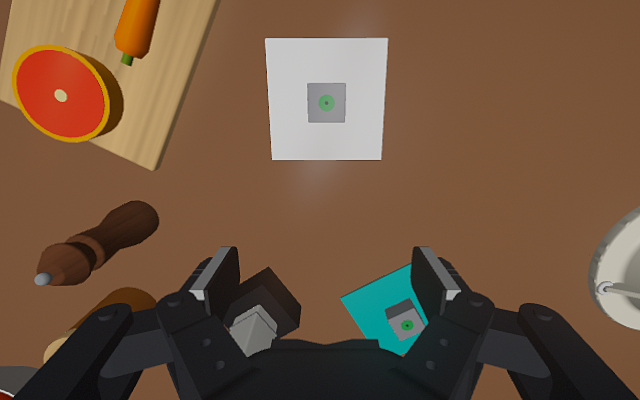

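The wrist picture shows the white lid square to the tool, with corners from about (265,38) to (387,159) and the valve at (326,103). Next: the lid's height from two views, and a rough fix on the box.

```bash
python3 - <<'E'
from h import *
import pickle
m=pickle.load(open("w1.pkl","rb")); mt,ms=cams.camera_model("top"),cams.camera_model("scene")
def green(I,seed):
    h=cv2.cvtColor(I,cv2.COLOR_BGR2HSV); k=(abs(h[...,0].astype(int)-65)<22)&(h[...,1]>60)&(h[...,2]>40)
    k=cv2.morphologyEx(k.astype(np.uint8),cv2.MORPH_CLOSE,np.ones((3,3))); _,s,_=blob(k,seed); print(s); return s[:2]+(s[2:4]-1)/2
W,T,S=[cv2.imread(f"pics/{n}.png") for n in("w1","top0","scene0")]
o=[(m,green(W,(326,103))),(mt,green(T,(351,182))),(ms,green(S,(301,214)))]
print(tri(o),tri(o[:2]),[plane(a,b,.041)[0] for a,b in o])
# box in top: not brown -> hue/sat
h=cv2.cvtColor(T,cv2.COLOR_BGR2HSV)
k=np.zeros(T.shape[:2],np.uint8); roi=h[170:245,420:505]; print(h[235,425],h[205,435],h[215,490]);k[170:245,420:505]=((roi[...,1]<110)|(roi[...,1]>215))
b,s,c=blob(k,(462,207)); q=quad(b); P=plane(mt,q,.06); print(s,q.round(1).tolist(),P.round(3).tolist(),P.mean(0),np.linalg.norm(P-np.roll(P,-1,0),axis=1),np.degrees(np.arctan2(*(np.roll(P,-1,0)-P)[:,[1,0]].T))%90)
print(robot.read_state()["tcp_pos"], proj(m,[(.47,-.3,.07)]))
# camera optical axis in world
R=cv2.Rodrigues(np.array(m["rvec"]))[0]; print(R[2], ray(m,[(0,0)])[0])
E
```

```text
[319  95  16  16 191]
[348 179   7   6  35]
[149 198  36  31 683]
(array([ 0.62886302, -0.09635193,  0.23025477]), np.float64(0.2901005604450155)) (array([0.54145882, 0.01093138, 0.06880335]), np.float64(0.0004507223513448359)) [array([0.54097903, 0.01058552, 0.041     ]), array([0.54421628, 0.0099272 , 0.041     ]), array([ 0.64337381, -0.47577985,  0.041     ])]
[ 12 154 114] [90 13 39] [  8   9 109]
[ 429  177   65   60 2303] [[493.2, 222.2], [443.1, 237.4], [428.9, 191.6], [478.7, 176.8]] [[0.431, -0.402, 0.06], [0.385, -0.258, 0.06], [0.517, -0.216, 0.06], [0.563, -0.36, 0.06]] [ 0.47403588 -0.30909608  0.06      ] [0.15148473 0.1386083  0.15118751 0.1377468 ] [17.91722818 17.52856492 17.5913862  17.65078236]
[0.51226778 0.07888364 0.26298044] [[ 596.67608697 -258.32081002]]
[-0.13036101  0.2703393  -0.95389867] [0.54433613 0.00991435 0.38309089]
```

{"name": "jog_arm", "arguments": {"commands": [{"tx": 0.132,"ty": 0.0975,"tz": 0,"ax": 0,"ay": 0,"az": 0,"gripper": 1},{"tx": 0.132,"ty": 0.0975,"tz": 0,"ax": 0,"ay": 0,"az": 0,"gripper": 1},{"tx": 0.132,"ty": 0.0975,"tz": 0,"ax": 0,"ay": 0,"az": 0,"gripper": 1},{"tx": 0.132,"ty": 0.0975,"tz": 0,"ax": 0,"ay": 0,"az": 0,"gripper": 1},{"tx": 0.132,"ty": 0.0975,"tz": 0,"ax": 0,"ay": 0,"az": 0,"gripper": 1}]}}

```text
t: 2.28
tcp_pos: [0.4798, -0.087, 0.2637]
ee_rot: [[0.43, -0.903, -0.0], [-0.903, -0.43, -0.001], [0.001, 0.001, -1.0]]
contact_force: [0.2, 0.6, 0.6]
opening: 0.999
finger_force: 0.0
```

```bash
python3 - <<'E'
from h import *
import pickle
m1=pickle.load(open("w1.pkl","rb"))
m=cams.camera_model("wrist"); I=cams.snapshot("wrist")[:,:,::-1].copy(); cv2.imwrite("pics/w2.png",I)
def lid(I,m):
    h=cv2.cvtColor(I,cv2.COLOR_BGR2HSV); c0=proj(m,[(.541,.0106,.03)])[0]
    k=(abs(h[...,0].astype(int)-65)<22)&(h[...,1]>60)&(h[...,2]>40)
    k=cv2.morphologyEx(k.astype(np.uint8),cv2.MORPH_CLOSE,np.ones((3,3))); _,s,_=blob(k,c0); v=s[:2]+(s[2:4]-1)/2
    w,s2,_=blob((h[...,1]<40)&(h[...,2]>180),c0); print(s,s2); return v,quad(w)
a,qa=lid(cv2.imread("pics/w1.png"),m1); b,qb=lid(I,m)
print("valve",tri([(m1,a),(m,b)]))
pa,pb=plane(m1,qa,.017),plane(m,qb,.017)
for i in range(4):
    j=np.argmin(np.linalg.norm(pa[i]-pb,axis=1)); print(tri([(m1,qa[i]),(m,qb[j])]))
E
```

```text
[319  95  16  16 191] [  265    38   123   122 12574]
[238 210  15  14 160] [ 192  159  111   97 8495]
valve (array([0.54143686, 0.01049308, 0.04170242]), np.float64(0.0004600155556272454))
(array([ 0.50964903, -0.07976107,  0.01661175]), np.float64(9.170953152944223e-06))
(array([0.45059312, 0.04317711, 0.01505305]), np.float64(0.00010154928963434937))
(array([0.57343942, 0.1014203 , 0.01458319]), np.float64(0.00010972674436066714))
(array([ 0.6319749 , -0.02164199,  0.01607412]), np.float64(0.00030261789417169093))
```

{"name": "jog_arm", "arguments": {"commands": [{"tx": 0.132,"ty": 0.0975,"tz": 0,"ax": 0,"ay": 0,"az": 0.14,"gripper": 1},{"tx": 0.132,"ty": 0.0975,"tz": 0,"ax": 0,"ay": 0,"az": 0.14,"gripper": 1},{"tx": 0.132,"ty": 0.0975,"tz": 0,"ax": 0,"ay": 0,"az": 0.14,"gripper": 1},{"tx": 0.132,"ty": 0.0975,"tz": 0,"ax": 0,"ay": 0,"az": 0.14,"gripper": 1},{"tx": 0.132,"ty": 0.0975,"tz": 0,"ax": 0,"ay": 0,"az": 0.14,"gripper": 1}]}}

```text
t: 2.75
tcp_pos: [0.4491, -0.2477, 0.2629]
ee_rot: [[0.299, -0.954, -0.001], [-0.954, -0.299, -0.001], [0.001, 0.002, -1.0]]
contact_force: [0.2, 0.8, 0.1]
opening: 0.997
finger_force: 0.0
```

```bash
python3 - <<'E'
from h import *
import pickle
print(robot.read_state()["tcp_pos"])
m=cams.camera_model("wrist"); I=cams.snapshot("wrist")[:,:,::-1].copy(); cv2.imwrite("pics/w3.png",I); pickle.dump(m,open("w3.pkl","wb"))
E
```

```text
[ 0.44909855 -0.24766181  0.2628925 ]
```

View pics/w3.png

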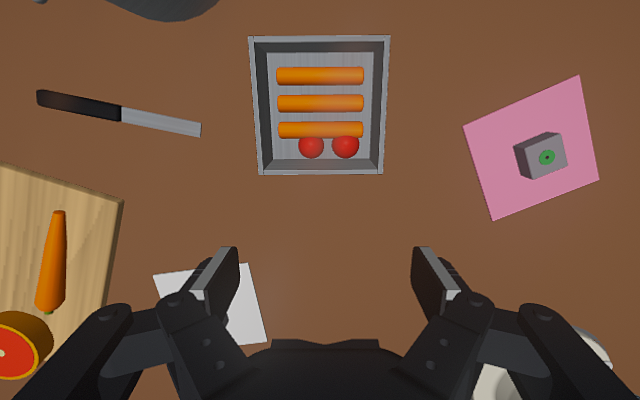

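Wrist picture: the box's outer rim runs from about (249,36) to (390,174), with the pink lid to the right and the white lid at lower left. Measure the rim, then move back towards the lid and look at the rim from there too.

```bash
cat >> h.py <<'E'
def box(I,m,c=(.47,-.315,.07)):
    h=cv2.cvtColor(I,cv2.COLOR_BGR2HSV); u=proj(m,[c])[0].astype(int)
    k=np.zeros(I.shape[:2],np.uint8); y0,x0=max(u[1]-85,0),u[0]-85
    sl=(slice(y0,u[1]+85),slice(x0,u[0]+85)); k[sl]=(h[...,1][sl]<70)
    n,l,s,cc=cv2.connectedComponentsWithStats(k); i=min(range(1,n),key=lambda i:-s[i,4]); 
    q=quad((l==i).astype(np.uint8)); return s[i],q
def rep(P): return P.mean(0).round(4),np.linalg.norm(P-np.roll(P,-1,0),axis=1).round(4),np.degrees(np.arctan2(*(np.roll(P,-1,0)-P)[:,[1,0]].T))%90
E
python3 - <<'E'
from h import *
import pickle
m=pickle.load(open("w3.pkl","rb")); s,q=box(cv2.imread("pics/w3.png"),m); print(s,q.round(1).tolist()); P=plane(m,q,.07); print(*rep(P)); print(P.round(4).tolist())
E
```

```text
[  248    35   143   140 13168] [[389.7, 34.5], [382.2, 172.6], [258.5, 174.5], [247.8, 36.4]]
[ 0.4728 -0.3112  0.07  ] [0.1344 0.1348 0.1347 0.1347] [17.76122503 18.24530479 17.72544052 18.10444046]
[[0.4293, -0.3962, 0.07], [0.3883, -0.2682, 0.07], [0.5164, -0.226, 0.07], [0.5574, -0.3543, 0.07]]
```

{"name": "jog_arm", "arguments": {"commands": [{"tx": -0.07,"ty": -0.08,"tz": 0,"ax": 0,"ay": 0,"az": 0,"gripper": 1},{"tx": -0.07,"ty": -0.08,"tz": 0,"ax": 0,"ay": 0,"az": 0,"gripper": 1},{"tx": -0.07,"ty": -0.08,"tz": 0,"ax": 0,"ay": 0,"az": 0,"gripper": 1},{"tx": -0.07,"ty": -0.08,"tz": 0,"ax": 0,"ay": 0,"az": 0,"gripper": 1}]}}

```text
t: 3.13
tcp_pos: [0.5077, -0.1477, 0.2626]
ee_rot: [[0.308, -0.951, -0.0], [-0.951, -0.308, 0.001], [-0.001, -0.0, -1.0]]
contact_force: [0.1, -0.2, -0.8]
opening: 0.999
finger_force: 0.0
```

```bash
python3 - <<'E'
from h import *
import pickle
m=cams.camera_model("wrist"); I=cams.snapshot("wrist")[:,:,::-1].copy(); cv2.imwrite("pics/w4.png",I); pickle.dump(m,open("w4.pkl","wb"))
m3=pickle.load(open("w3.pkl","rb"));s3,q3=box(cv2.imread("pics/w3.png"),m3)
s,q=box(I,m); print(s,q.round(1).tolist()); P=plane(m,q,.07); print(*rep(P)); P3=plane(m3,q3,.07)
for i in range(4):
    j=np.argmin(np.linalg.norm(P3[i]-P,axis=1)); print(tri([(m3,q3[i]),(m,q[j])]))
s=robot.read_state(); R=s["ee_rot"]; print(R.round(3), s["tcp_pos"], "to lid in tool axes",R.T@(np.array([.5414,.0107,.15])-s["tcp_pos"]), "tilt/turn", cv2.Rodrigues(R.T@np.array([[np.cos(a:=np.radians(25.5-90)),np.sin(a),0],[np.sin(a),-np.cos(a),0],[0,0,-1]]))[0].ravel())
E
```

```text
[ 337    0  152  100 8669] [[488.4, -0.0], [472.6, 99.0], [336.4, 99.0], [338.4, -0.0]]
[ 0.4667 -0.2872  0.07  ] [0.0858 0.1369 0.0861 0.1371] [17.29425953 17.76016577 17.3687461  17.6501323 ]
(array([ 0.41033068, -0.38723287,  0.02602071]), np.float64(0.02341721494734996))
(array([ 0.38737364, -0.26763812,  0.06676898]), np.float64(0.00013118585991139838))
(array([ 0.51804013, -0.22490205,  0.06448323]), np.float64(0.0010292258239365229))
(array([ 0.56063755, -0.3436091 ,  0.00675912]), np.float64(0.021860549851079984))
[[ 0.307 -0.952 -0.001]
 [-0.952 -0.307  0.001]
 [-0.001  0.    -1.   ]] [ 0.506755   -0.14921245  0.26277455] to lid in tool axes [-0.14144233 -0.08214805  0.11285448] tilt/turn [ 0.00032768  0.0008098  -0.13273691]
```

{"name": "jog_arm", "arguments": {"commands": [{"tx": -0.1414,"ty": -0.082,"tz": 0.1,"ax": 0,"ay": 0,"az": -0.133,"gripper": 1},{"tx": -0.1414,"ty": -0.082,"tz": 0.1,"ax": 0,"ay": 0,"az": -0.133,"gripper": 1},{"tx": -0.1414,"ty": -0.082,"tz": 0.1,"ax": 0,"ay": 0,"az": -0.133,"gripper": 1},{"tx": -0.1414,"ty": -0.082,"tz": 0.1,"ax": 0,"ay": 0,"az": -0.133,"gripper": 1},{"tx": -0.1414,"ty": -0.082,"tz": 0.1,"ax": 0,"ay": 0,"az": -0.133,"gripper": 1}]}}

```text
t: 3.6
tcp_pos: [0.5402, 0.0102, 0.161]
ee_rot: [[0.428, -0.904, -0.003], [-0.904, -0.428, 0.0], [-0.001, 0.002, -1.0]]
contact_force: [-0.0, -0.8, 0.6]
opening: 1.006
finger_force: 0.0
```

{"name": "jog_arm", "arguments": {"commands": [{"tx": 0,"ty": 0,"tz": 0,"ax": 0,"ay": 0,"az": 0,"gripper": 1},{"tx": 0,"ty": 0,"tz": 0,"ax": 0,"ay": 0,"az": 0,"gripper": 1}]}}

```text
t: 3.77
tcp_pos: [0.5406, 0.0083, 0.1624]
ee_rot: [[0.428, -0.904, -0.002], [-0.904, -0.428, -0.001], [-0.0, 0.002, -1.0]]
contact_force: [0.3, 0.2, -0.6]
opening: 0.998
finger_force: 0.0
```

```bash
cat >> h.py <<'E'
def goto(p,yaw):
    s=robot.read_state(); R=s["ee_rot"]; a=np.radians(yaw); c,n=np.cos(a),np.sin(a)
    print("t",round(s["t"],2),"tcp",s["tcp_pos"].round(4),"shift",(R.T@(np.array(p)-s["tcp_pos"])).round(4),"turn",cv2.Rodrigues(R.T@np.array([[c,n,0],[n,-c,0],[0,0,-1.]]))[0].ravel().round(4),"F",s["contact_force"].round(1))
E
python3 -c "
from h import *
goto((.5414,.0107,.043),25.5-90)"
```

```text
t 3.77 tcp [0.5406 0.0083 0.1624] shift [-0.0018 -0.002   0.1194] turn [ 0.0021  0.0002 -0.0022] F [ 0.3  0.2 -0.6]
```

{"name": "jog_arm", "arguments": {"commands": [{"tx": -0.0018,"ty": -0.002,"tz": 0.035,"ax": 0,"ay": 0,"az": 0,"gripper": 1},{"tx": -0.0018,"ty": -0.002,"tz": 0.07,"ax": 0,"ay": 0,"az": 0,"gripper": 1},{"tx": -0.0018,"ty": -0.002,"tz": 0.1,"ax": 0,"ay": 0,"az": 0,"gripper": 1},{"tx": -0.0018,"ty": -0.002,"tz": 0.112,"ax": 0,"ay": 0,"az": 0,"gripper": 1},{"tx": -0.0018,"ty": -0.002,"tz": 0.118,"ax": 0,"ay": 0,"az": 0,"gripper": 1}]}}

```text
t: 4.18
tcp_pos: [0.541, 0.0085, 0.0437]
ee_rot: [[0.425, -0.905, -0.003], [-0.905, -0.425, -0.001], [-0.0, 0.003, -1.0]]
contact_force: [-0.5, 0.4, 0.2]
opening: 0.999
finger_force: 0.0
```

{"name": "jog_arm", "arguments": {"commands": [{"tx": 0,"ty": 0,"tz": 0,"ax": 0,"ay": 0,"az": 0,"gripper": 0.6},{"tx": 0,"ty": 0,"tz": 0,"ax": 0,"ay": 0,"az": 0,"gripper": 0.6},{"tx": 0,"ty": 0,"tz": 0,"ax": 0,"ay": 0,"az": 0,"gripper": 0.6}]}}

```text
t: 4.43
tcp_pos: [0.5435, 0.0095, 0.0471]
ee_rot: [[0.425, -0.905, 0.003], [-0.905, -0.425, 0.001], [0.001, -0.003, -1.0]]
contact_force: [-0.3, -0.5, -0.2]
opening: 0.609
finger_force: 0.0
```

{"name": "jog_arm", "arguments": {"commands": [{"tx": 0,"ty": 0,"tz": 0,"ax": 0,"ay": 0,"az": 0,"gripper": 0.3},{"tx": 0,"ty": 0,"tz": 0,"ax": 0,"ay": 0,"az": 0,"gripper": 0.3},{"tx": 0,"ty": 0,"tz": 0,"ax": 0,"ay": 0,"az": 0,"gripper": 0.3},{"tx": 0,"ty": 0,"tz": 0,"ax": 0,"ay": 0,"az": 0,"gripper": 0.3},{"tx": 0,"ty": 0,"tz": 0,"ax": 0,"ay": 0,"az": 0,"gripper": 0.3}], "force": 50}}

```text
t: 4.85
tcp_pos: [0.5435, 0.0096, 0.0472]
ee_rot: [[0.426, -0.905, 0.003], [-0.905, -0.426, 0.0], [0.001, -0.003, -1.0]]
contact_force: [-1.2, 0.0, 6.2]
opening: 0.478
finger_force: 52.7
```

{"name": "jog_arm", "arguments": {"commands": [{"tx": 0,"ty": 0,"tz": -0.01,"ax": 0,"ay": 0,"az": 0,"gripper": 0.3},{"tx": 0,"ty": 0,"tz": -0.035,"ax": 0,"ay": 0,"az": 0,"gripper": 0.3},{"tx": 0,"ty": 0,"tz": -0.065,"ax": 0,"ay": 0,"az": 0,"gripper": 0.3},{"tx": 0,"ty": 0,"tz": -0.095,"ax": 0,"ay": 0,"az": 0,"gripper": 0.3},{"tx": 0,"ty": 0,"tz": -0.12,"ax": 0,"ay": 0,"az": 0,"gripper": 0.3}]}}

```text
t: 5.27
tcp_pos: [0.5422, 0.0095, 0.1682]
ee_rot: [[0.425, -0.905, 0.002], [-0.905, -0.425, 0.0], [0.0, -0.002, -1.0]]
contact_force: [1.2, -0.6, -1.2]
opening: 0.477
finger_force: 51.7
```

{"name": "jog_arm", "arguments": {"commands": [{"tx": 0.015,"ty": 0.012,"tz": 0,"ax": 0,"ay": 0,"az": 0,"gripper": 0.3},{"tx": 0.04,"ty": 0.031,"tz": 0,"ax": 0,"ay": 0,"az": 0,"gripper": 0.3},{"tx": 0.065,"ty": 0.05,"tz": 0,"ax": 0,"ay": 0,"az": 0,"gripper": 0.3},{"tx": 0.09,"ty": 0.07,"tz": 0,"ax": 0,"ay": 0,"az": 0,"gripper": 0.3},{"tx": 0.115,"ty": 0.089,"tz": 0,"ax": 0,"ay": 0,"az": 0,"gripper": 0.3}]}}

```text
t: 5.68
tcp_pos: [0.5096, -0.1335, 0.166]
ee_rot: [[0.426, -0.905, 0.0], [-0.905, -0.426, 0.0], [-0.0, -0.0, -1.0]]
contact_force: [0.3, -0.7, -2.1]
opening: 0.473
finger_force: 51.8
```

{"name": "jog_arm", "arguments": {"commands": [{"tx": 0.025,"ty": 0.019,"tz": 0,"ax": 0,"ay": 0,"az": 0.02,"gripper": 0.3},{"tx": 0.05,"ty": 0.038,"tz": 0,"ax": 0,"ay": 0,"az": 0.05,"gripper": 0.3},{"tx": 0.075,"ty": 0.058,"tz": 0,"ax": 0,"ay": 0,"az": 0.09,"gripper": 0.3},{"tx": 0.1,"ty": 0.077,"tz": 0,"ax": 0,"ay": 0,"az": 0.12,"gripper": 0.3},{"tx": 0.12,"ty": 0.093,"tz": 0,"ax": 0,"ay": 0,"az": 0.133,"gripper": 0.3}]}}

```text
t: 6.1
tcp_pos: [0.4764, -0.2823, 0.1659]
ee_rot: [[0.299, -0.954, 0.0], [-0.954, -0.299, 0.0], [-0.0, -0.0, -1.0]]
contact_force: [1.2, 0.3, -1.9]
opening: 0.477
finger_force: 51.8
```

{"name": "jog_arm", "arguments": {"commands": [{"tx": 0,"ty": 0,"tz": 0,"ax": 0,"ay": 0,"az": 0,"gripper": 0.3},{"tx": 0,"ty": 0,"tz": 0,"ax": 0,"ay": 0,"az": 0,"gripper": 0.3},{"tx": 0,"ty": 0,"tz": 0,"ax": 0,"ay": 0,"az": 0,"gripper": 0.3}]}}

```text
t: 6.35
tcp_pos: [0.4771, -0.2803, 0.1655]
ee_rot: [[0.301, -0.954, 0.0], [-0.954, -0.301, 0.001], [-0.0, -0.0, -1.0]]
contact_force: [-0.4, 0.1, -2.8]
opening: 0.476
finger_force: 51.8
```

```bash
python3 - <<'E'
from h import *
import pickle
goto((.4728,-.3112,.15),17.9-90)
m=cams.camera_model("wrist"); I=cams.snapshot("wrist")[:,:,::-1].copy(); cv2.imwrite("pics/w5.png",I); pickle.dump((m,robot.read_state()),open("w5.pkl","wb"))
E
```

```text
t 6.35 tcp [ 0.4771 -0.2803  0.1655] shift [0.0282 0.0134 0.0155] turn [-0.0002  0.0005 -0.0068] F [-0.4  0.1 -2.8]
```

View pics/w5.png

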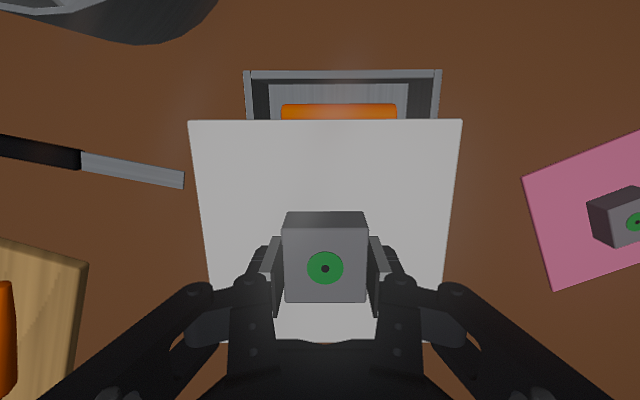

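The held lid's front edge runs (188,121)–(462,119), the valve is at (325,268), and the box rim shows behind it at rows 70–120. Measuring the lid in the hand.

```bash
python3 - <<'E'
from h import *
import pickle
m,s=pickle.load(open("w5.pkl","rb")); I=cv2.imread("pics/w5.png"); h=cv2.cvtColor(I,cv2.COLOR_BGR2HSV)
k=((abs(h[...,0].astype(int)-65)<22)&(h[...,1]>90)&(h[...,2]>40)).astype(np.uint8); _,st,_=blob(cv2.morphologyEx(k,cv2.MORPH_CLOSE,np.ones((5,5))),(325,268)); v=st[:2]+(st[2:4]-1)/2
W=(h[...,1]<40)&(h[...,2]>145)
def line(P): 
    vx,vy,x,y=cv2.fitLine(np.float32(P),cv2.DIST_HUBER,0,.01,.01).ravel(); return np.cross([x,y,1],[x+vx,y+vy,1])
fr=line([(x,100+np.argmax(W[100:150,x])-.5) for x in range(200,450,5)])
lf=line([(160+np.argmax(W[y,160:330])-.5,y) for y in range(140,240,4)])
rt=line([(500-np.argmax(W[y,330:501][::-1])+.5,y) for y in range(140,240,4)])
a,b=[np.cross(fr,l) for l in(lf,rt)];a,b=a[:2]/a[2],b[:2]/b[2]; print("valve",st,v,"corners",a,b)
z0=s["tcp_pos"][2]-.0472
for dz in(0,-.003):
    A,B=plane(m,[a,b],z0+.017+dz); e=B-A; yaw=np.degrees(np.arctan2(e[1],e[0]))%90; n=np.array([e[1],-e[0]])/np.linalg.norm(e)  
    V=plane(m,v,z0+.041+dz)[0]; M=(A+B)[:2]/2; n=n if n@(V[:2]-M)>0 else -n
    print("w",np.linalg.norm(e),"yaw",yaw,"centre edge",M+.069*n,"valve",V, "tcp",s["tcp_pos"]); print("valve-edge dist",(V[:2]-M)@n)
R=s["ee_rot"]; print("lid rel tool",R.T@(np.r_[V[:2],s["tcp_pos"][2]]-s["tcp_pos"]))
E
```

```text
valve [307 252  37  33 908] [325. 268.] corners [186.61985336 119.69999457] [462.18127864 119.01041825]
w 0.13604443498618612 yaw 17.60619877383644 centre edge [ 0.47569248 -0.27879449] valve [ 0.47563607 -0.27890852  0.15934401] tcp [ 0.47736674 -0.27994426  0.16554401]
valve-edge dist 0.06890837377926816
w 0.13875867381317372 yaw 17.60619877383644 centre edge [ 0.47563773 -0.27862423] valve [ 0.4750741  -0.27714728  0.15634401] tcp [ 0.47736674 -0.27994426  0.16554401]
valve-edge dist 0.07057824471189093
lid rel tool [-3.35835832e-03  1.34191073e-03  6.00990943e-07]
```

{"name": "jog_arm", "arguments": {"commands": [{"tx": 0.015,"ty": 0.006,"tz": 0,"ax": 0,"ay": 0,"az": -0.005,"gripper": 0.3},{"tx": 0.03,"ty": 0.0125,"tz": 0,"ax": 0,"ay": 0,"az": -0.005,"gripper": 0.3},{"tx": 0.03,"ty": 0.0125,"tz": 0.01,"ax": 0,"ay": 0,"az": -0.005,"gripper": 0.3},{"tx": 0.03,"ty": 0.0125,"tz": 0.025,"ax": 0,"ay": 0,"az": -0.005,"gripper": 0.3},{"tx": 0.03,"ty": 0.0125,"tz": 0.035,"ax": 0,"ay": 0,"az": -0.005,"gripper": 0.3}]}}

```text
t: 6.82
tcp_pos: [0.4743, -0.3117, 0.129]
ee_rot: [[0.307, -0.952, -0.001], [-0.952, -0.307, 0.001], [-0.001, 0.0, -1.0]]
contact_force: [-0.1, 0.5, -2.6]
opening: 0.479
finger_force: 51.8
```

{"name": "jog_arm", "arguments": {"commands": [{"tx": 0,"ty": 0,"tz": 0.003,"ax": 0,"ay": 0,"az": 0,"gripper": 0.3},{"tx": 0,"ty": 0,"tz": 0.005,"ax": 0,"ay": 0,"az": 0,"gripper": 0.3},{"tx": 0,"ty": 0,"tz": 0.005,"ax": 0,"ay": 0,"az": 0,"gripper": 0.3},{"tx": 0,"ty": 0,"tz": 0.005,"ax": 0,"ay": 0,"az": 0,"gripper": 0.3}]}}

```text
t: 7.15
tcp_pos: [0.4749, -0.3128, 0.1259]
ee_rot: [[0.307, -0.952, 0.001], [-0.952, -0.307, -0.001], [0.001, -0.001, -1.0]]
contact_force: [-0.2, 0.3, -2.2]
opening: 0.476
finger_force: 51.8
```

```bash
python3 - <<'E'
from h import *
import pickle
goto((.4728,-.3112,.105),17.9-90)
m=cams.camera_model("wrist"); I=cams.snapshot("wrist")[:,:,::-1].copy(); cv2.imwrite("pics/w6.png",I); pickle.dump((m,robot.read_state()),open("w6.pkl","wb"))
s=robot.read_state();h=cv2.cvtColor(I,cv2.COLOR_BGR2HSV)
k=((abs(h[...,0].astype(int)-65)<22)&(h[...,1]>90)&(h[...,2]>40)).astype(np.uint8); _,st,_=blob(cv2.morphologyEx(k,cv2.MORPH_CLOSE,np.ones((5,5))),(325,268)); v=st[:2]+(st[2:4]-1)/2
print(v,plane(m,v,s["tcp_pos"][2]-.0062))
E
```

```text
t 7.15 tcp [ 0.4749 -0.3128  0.1259] shift [-0.0022  0.0015  0.0209] turn [-0.0006 -0.0008 -0.0007] F [-0.2  0.3 -2.2]
[325. 268.] [[ 0.47343142 -0.31148742  0.11986324]]
```

{"name": "jog_arm", "arguments": {"commands": [{"tx": 0,"ty": 0,"tz": 0.004,"ax": 0,"ay": 0,"az": 0,"gripper": 0.3},{"tx": 0,"ty": 0,"tz": 0.007,"ax": 0,"ay": 0,"az": 0,"gripper": 0.3},{"tx": 0,"ty": 0,"tz": 0.01,"ax": 0,"ay": 0,"az": 0,"gripper": 0.3},{"tx": 0,"ty": 0,"tz": 0.012,"ax": 0,"ay": 0,"az": 0,"gripper": 0.3},{"tx": 0,"ty": 0,"tz": 0.014,"ax": 0,"ay": 0,"az": 0,"gripper": 0.3}]}}

```text
t: 7.62
tcp_pos: [0.4743, -0.3129, 0.1109]
ee_rot: [[0.306, -0.952, -0.0], [-0.952, -0.306, 0.0], [-0.0, 0.0, -1.0]]
contact_force: [0.0, -0.2, -2.1]
opening: 0.478
finger_force: 51.8
```

{"name": "jog_arm", "arguments": {"commands": [{"tx": 0,"ty": 0,"tz": 0.001,"ax": 0,"ay": 0,"az": 0,"gripper": 0.3},{"tx": 0,"ty": 0,"tz": 0.002,"ax": 0,"ay": 0,"az": 0,"gripper": 0.3},{"tx": 0,"ty": 0,"tz": 0.003,"ax": 0,"ay": 0,"az": 0,"gripper": 0.3},{"tx": 0,"ty": 0,"tz": 0.0035,"ax": 0,"ay": 0,"az": 0,"gripper": 0.3},{"tx": 0,"ty": 0,"tz": 0.004,"ax": 0,"ay": 0,"az": 0,"gripper": 0.3}]}}

```text
t: 8.03
tcp_pos: [0.4745, -0.3129, 0.1073]
ee_rot: [[0.306, -0.952, 0.0], [-0.952, -0.306, -0.0], [0.0, -0.0, -1.0]]
contact_force: [0.2, -0.0, -0.9]
opening: 0.479
finger_force: 51.8
```

{"name": "jog_arm", "arguments": {"commands": [{"tx": 0,"ty": 0,"tz": 0.0005,"ax": 0,"ay": 0,"az": 0,"gripper": 0.3},{"tx": 0,"ty": 0,"tz": 0.001,"ax": 0,"ay": 0,"az": 0,"gripper": 0.3},{"tx": 0,"ty": 0,"tz": 0.0015,"ax": 0,"ay": 0,"az": 0,"gripper": 0.3},{"tx": 0,"ty": 0,"tz": 0.0015,"ax": 0,"ay": 0,"az": 0,"gripper": 0.3}]}}

```text
t: 8.37
tcp_pos: [0.4744, -0.3129, 0.1057]
ee_rot: [[0.306, -0.952, -0.0], [-0.952, -0.306, 0.0], [-0.0, 0.0, -1.0]]
contact_force: [-1.2, -0.3, -1.7]
opening: 0.48
finger_force: 51.8
```

{"name": "jog_arm", "arguments": {"commands": [{"tx": 0,"ty": 0,"tz": 0.0005,"ax": 0,"ay": 0,"az": 0,"gripper": 0.3},{"tx": 0,"ty": 0,"tz": 0.0008,"ax": 0,"ay": 0,"az": 0,"gripper": 0.3},{"tx": 0,"ty": 0,"tz": 0.0008,"ax": 0,"ay": 0,"az": 0,"gripper": 0.3}]}}

```text
t: 8.62
tcp_pos: [0.4745, -0.313, 0.1053]
ee_rot: [[0.306, -0.952, 0.0], [-0.952, -0.306, -0.0], [0.0, -0.0, -1.0]]
contact_force: [-1.2, 0.9, 0.6]
opening: 0.478
finger_force: 52.0
```

{"name": "jog_arm", "arguments": {"commands": [{"tx": 0,"ty": 0,"tz": 0.0005,"ax": 0,"ay": 0,"az": 0,"gripper": 0.3},{"tx": 0,"ty": 0,"tz": 0.001,"ax": 0,"ay": 0,"az": 0,"gripper": 0.3},{"tx": 0,"ty": 0,"tz": 0.001,"ax": 0,"ay": 0,"az": 0,"gripper": 0.3}]}}

```text
t: 8.87
tcp_pos: [0.4745, -0.313, 0.1052]
ee_rot: [[0.306, -0.952, 0.001], [-0.952, -0.306, -0.001], [0.001, -0.001, -1.0]]
contact_force: [-3.1, 2.7, 7.7]
opening: 0.482
finger_force: 52.8
```

Seated: contact force is 7.7 N at the expected height. Release, rise, and fix the pump from the first pictures.

{"name": "jog_arm", "arguments": {"commands": [{"tx": 0,"ty": 0,"tz": -0.0008,"ax": 0,"ay": 0,"az": 0,"gripper": 0.6},{"tx": 0,"ty": 0,"tz": -0.0008,"ax": 0,"ay": 0,"az": 0,"gripper": 0.8},{"tx": 0,"ty": 0,"tz": -0.0008,"ax": 0,"ay": 0,"az": 0,"gripper": 0.9},{"tx": 0,"ty": 0,"tz": -0.0008,"ax": 0,"ay": 0,"az": 0,"gripper": 0.9}]}}

```text
t: 9.2
tcp_pos: [0.4745, -0.313, 0.1047]
ee_rot: [[0.306, -0.952, -0.0], [-0.952, -0.306, -0.0], [0.0, 0.0, -1.0]]
contact_force: [-0.2, 0.1, -0.5]
opening: 0.898
finger_force: 0.0
```

{"name": "jog_arm", "arguments": {"commands": [{"tx": 0,"ty": 0,"tz": -0.02,"ax": 0,"ay": 0,"az": 0,"gripper": 1},{"tx": 0,"ty": 0,"tz": -0.055,"ax": 0,"ay": 0,"az": 0,"gripper": 1},{"tx": 0,"ty": 0,"tz": -0.095,"ax": 0,"ay": 0,"az": 0,"gripper": 1},{"tx": -0.02,"ty": 0,"tz": -0.13,"ax": 0,"ay": 0,"az": 0,"gripper": 1},{"tx": -0.05,"ty": 0,"tz": -0.155,"ax": 0,"ay": 0,"az": 0,"gripper": 1}]}}

```text
t: 9.62
tcp_pos: [0.4599, -0.2667, 0.2626]
ee_rot: [[0.304, -0.953, 0.003], [-0.953, -0.304, -0.002], [0.003, -0.002, -1.0]]
contact_force: [1.0, 1.4, -0.1]
opening: 0.999
finger_force: 0.0
```

{"name": "jog_arm", "arguments": {"commands": [{"tx": -0.03,"ty": 0,"tz": 0,"ax": 0,"ay": 0,"az": 0,"gripper": 1},{"tx": -0.03,"ty": 0,"tz": 0,"ax": 0,"ay": 0,"az": 0,"gripper": 1},{"tx": -0.03,"ty": 0,"tz": 0,"ax": 0,"ay": 0,"az": 0,"gripper": 1}]}}

```text
t: 9.87
tcp_pos: [0.4499, -0.2358, 0.2606]
ee_rot: [[0.308, -0.951, 0.002], [-0.951, -0.308, -0.0], [0.001, -0.002, -1.0]]
contact_force: [0.6, -0.0, -0.3]
opening: 1.001
finger_force: 0.0
```

```bash
python3 - <<'E'
from h import *
import pickle
goto((.45,.25,.3),0)
m=cams.camera_model("wrist"); I=cams.snapshot("wrist")[:,:,::-1].copy(); cv2.imwrite("pics/w7.png",I); pickle.dump(m,open("w7.pkl","wb"))
S=cams.snapshot("scene")[:,:,::-1]; cv2.imwrite("pics/scene1.png",S); ms,mt=cams.camera_model("scene"),cams.camera_model("top"); T=cv2.imread("pics/top0.png")
h=cv2.cvtColor(I,cv2.COLOR_BGR2HSV); c0=proj(m,[(.4728,-.3112,.075)])[0]
w,st,_=blob((h[...,1]<40)&(h[...,2]>180),c0); q=quad(w); print(st,q.round(1).tolist(),*rep(plane(m,q,.075)))
k=((abs(h[...,0].astype(int)-65)<22)&(h[...,1]>60)&(h[...,2]>40)).astype(np.uint8); _,st,_=blob(cv2.morphologyEx(k,cv2.MORPH_CLOSE,np.ones((5,5))),c0); v=st[:2]+(st[2:4]-1)/2; print("valve",st,plane(m,v,.099))
# scene: lid corners levelness by two views
hs=cv2.cvtColor(S,cv2.COLOR_BGR2HSV); ws,st,_=blob((hs[...,1]<40)&(hs[...,2]>200),proj(ms,[(.4728,-.3112,.075)])[0]); qs=quad(ws); print(st,*rep(plane(ms,qs,.075)))
A,B=plane(m,q,.075),plane(ms,qs,.075)
for i in range(4): print(tri([(m,q[i]),(ms,qs[np.argmin(np.linalg.norm(A[i]-B,axis=1))])]))
# pump top: grey button on white top
for I_,M,(x,y) in((T,mt,(239.7,188.7)),(S,ms,(389,185))):
    g=cv2.cvtColor(I_,cv2.COLOR_BGR2HSV); wt,st,c=blob((g[...,1]<40)&(g[...,2]>175),(x,y)); print("white",st,c)
o=[(mt,(239.7,188.7)),(ms,(389.4,185.2))]; print("pump top rough",tri(o))
E
```

```text
t 9.87 tcp [ 0.4499 -0.2358  0.2606] shift [-0.4621 -0.1497 -0.0395] turn [-1.0000e-03 -1.6000e-03 -1.2578e+00] F [ 0.6 -0.  -0.3]
[  251    18   149   148 18191] [[389.5, 165.0], [261.4, 165.0], [251.1, 19.0], [399.2, 19.0]] [ 0.4729 -0.3116  0.075 ] [0.1351 0.1354 0.1351 0.1354] [17.89592569 18.08973714 17.88961753 18.05916857]
valve [316  87  20  21 319] [[ 0.47280039 -0.31171746  0.099     ]]
[204 170  39  27 742] [ 0.4758 -0.31    0.075 ] [0.1371 0.137  0.1325 0.1365] [16.87670681 18.69229361 16.57349733 20.61914918]
(array([ 0.38859622, -0.26935702,  0.07325431]), np.float64(0.002084186923530805))
(array([ 0.51635007, -0.22453175,  0.07046624]), np.float64(0.0008559197621215016))
(array([ 0.55839269, -0.35473542,  0.07311874]), np.float64(0.000804278301082761))
(array([ 0.4295331 , -0.39696446,  0.07430835]), np.float64(5.5954698742053286e-05))
white [230 179  20  20 186] [239.66666667 188.23655914]
white [377 180  21  42 561] [386.78966132 199.98752228]
pump top rough (array([0.50558408, 0.31319657, 0.1928825 ]), np.float64(0.0022343807694988034))
```

View pics/w7.png

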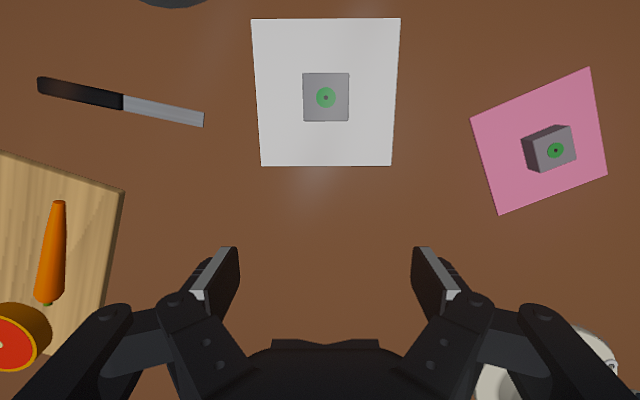

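The lid is home and level: all sides of the quad are equal, and two views put its corners at about 73 mm against 75 mm expected. The picture shows it at (325,92), with valve (326,97). Now over to the pump, looking from above.

{"name": "jog_arm", "arguments": {"commands": [{"tx": -0.18,"ty": -0.055,"tz": -0.1,"ax": 0,"ay": 0,"az": 0,"gripper": 1},{"tx": -0.18,"ty": -0.055,"tz": -0.1,"ax": 0,"ay": 0,"az": 0,"gripper": 1},{"tx": -0.18,"ty": -0.055,"tz": -0.1,"ax": 0,"ay": 0,"az": 0,"gripper": 1},{"tx": -0.18,"ty": -0.055,"tz": -0.1,"ax": 0,"ay": 0,"az": 0,"gripper": 1},{"tx": -0.18,"ty": -0.055,"tz": -0.1,"ax": 0,"ay": 0,"az": 0,"gripper": 1}]}}

```text
t: 10.38
tcp_pos: [0.4473, -0.052, 0.3578]
ee_rot: [[0.304, -0.953, -0.001], [-0.953, -0.304, -0.001], [0.0, 0.001, -1.0]]
contact_force: [2.0, 0.3, -0.8]
opening: 1.001
finger_force: 0.0
```

{"name": "jog_arm", "arguments": {"commands": [{"tx": -0.18,"ty": -0.055,"tz": 0,"ax": 0,"ay": 0,"az": 0,"gripper": 1},{"tx": -0.18,"ty": -0.055,"tz": 0,"ax": 0,"ay": 0,"az": 0,"gripper": 1},{"tx": -0.18,"ty": -0.055,"tz": 0,"ax": 0,"ay": 0,"az": 0,"gripper": 1},{"tx": -0.18,"ty": -0.055,"tz": 0,"ax": 0,"ay": 0,"az": 0,"gripper": 1},{"tx": -0.18,"ty": -0.055,"tz": 0,"ax": 0,"ay": 0,"az": 0,"gripper": 1}]}}

```text
t: 10.8
tcp_pos: [0.4448, 0.1386, 0.3563]
ee_rot: [[0.307, -0.952, -0.002], [-0.952, -0.307, -0.001], [-0.0, 0.002, -1.0]]
contact_force: [0.2, -0.7, 0.5]
opening: 1.002
finger_force: 0.0
```

{"name": "jog_arm", "arguments": {"commands": [{"tx": -0.19,"ty": -0.059,"tz": 0,"ax": 0,"ay": 0,"az": -0.39,"gripper": 1},{"tx": -0.19,"ty": -0.059,"tz": 0,"ax": 0,"ay": 0,"az": -0.39,"gripper": 1},{"tx": -0.19,"ty": -0.059,"tz": 0,"ax": 0,"ay": 0,"az": -0.39,"gripper": 1},{"tx": -0.19,"ty": -0.059,"tz": 0,"ax": 0,"ay": 0,"az": -0.39,"gripper": 1},{"tx": -0.19,"ty": -0.059,"tz": 0,"ax": 0,"ay": 0,"az": -0.39,"gripper": 1}]}}

```text
t: 11.22
tcp_pos: [0.4429, 0.3369, 0.3558]
ee_rot: [[0.646, -0.763, -0.002], [-0.763, -0.646, -0.002], [0.0, 0.002, -1.0]]
contact_force: [1.2, -0.7, 0.4]
opening: 0.998
finger_force: 0.0
```

{"name": "jog_arm", "arguments": {"commands": [{"tx": 0,"ty": 0,"tz": 0,"ax": 0,"ay": 0,"az": -0.39,"gripper": 1},{"tx": 0,"ty": 0,"tz": 0,"ax": 0,"ay": 0,"az": -0.39,"gripper": 1},{"tx": 0,"ty": 0,"tz": 0,"ax": 0,"ay": 0,"az": -0.39,"gripper": 1},{"tx": 0,"ty": 0,"tz": 0,"ax": 0,"ay": 0,"az": -0.39,"gripper": 1},{"tx": 0,"ty": 0,"tz": 0,"ax": 0,"ay": 0,"az": -0.39,"gripper": 1}]}}

```text
t: 11.63
tcp_pos: [0.4433, 0.3342, 0.3566]
ee_rot: [[0.885, -0.465, -0.001], [-0.465, -0.885, -0.001], [-0.0, 0.002, -1.0]]
contact_force: [-0.6, -0.2, 0.2]
opening: 1.004
finger_force: 0.0
```

```bash
python3 - <<'E'
from h import *
import pickle
goto((.5056,.3132,.36),-27)
m=cams.camera_model("wrist"); I=cams.snapshot("wrist")[:,:,::-1].copy(); cv2.imwrite("pics/w8.png",I); pickle.dump(m,open("w8.pkl","wb"))
print(proj(m,[(.5056,.3132,.193)]))
E
```

```text
t 11.63 tcp [0.4433 0.3342 0.3566] shift [ 0.0649 -0.0104 -0.0034] turn [ 0.0016  0.0002 -0.0121] F [-0.6 -0.2  0.2]
[[312.8147525  112.54960543]]
```

View pics/w8.png

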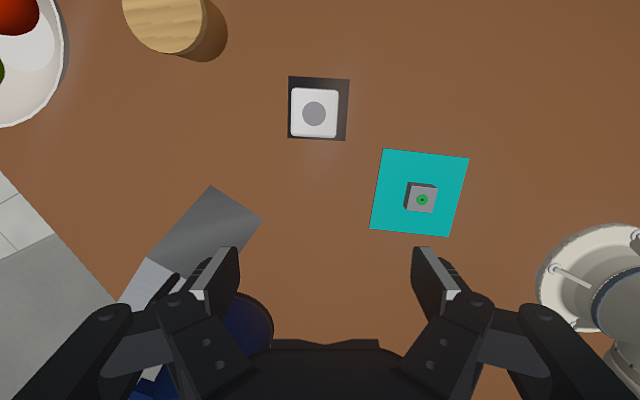

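The pump top is at (314,113), a white square with a grey button over the black dock, and nothing crowds it. Measuring it.

```bash
cat >> h.py <<'E'
def pump(I,m,c=(.5056,.3132,.193)):
    h=cv2.cvtColor(I,cv2.COLOR_BGR2HSV); k,s,_=blob((h[...,1]<50)&(h[...,2]>185),proj(m,[c])[0]); b=cv2.morphologyEx(k,cv2.MORPH_CLOSE,np.ones((3,3)))
    g=cv2.findContours(1-k,cv2.RETR_LIST,cv2.CHAIN_APPROX_NONE)[0]; g=[x for x in g if 60<cv2.contourArea(x)<3000]
    ct=min(g,key=lambda x:np.hypot(*(cv2.minEnclosingCircle(x)[0]-proj(m,[c])[0]))); mm=cv2.moments(ct)
    return s,quad(b),np.array([mm["m10"],mm["m01"]])/mm["m00"]
E
python3 - <<'E'
from h import *
import pickle
m=pickle.load(open("w8.pkl","rb")); s,q,b=pump(cv2.imread("pics/w8.png"),m); print(s,q.round(1).tolist(),b,*rep(plane(m,q,.195)),plane(m,b,.195))
T=cv2.imread("pics/top0.png")
for z in(.0,.24): print("grater",z,plane(cams.camera_model("top"),[(126,222),(180,202),(190,235),(160,247)],z).round(3).tolist())
E
```

```text
[ 291   88   47   48 1615] [[337.5, 90.5], [334.3, 134.0], [290.4, 134.0], [292.3, 88.4]] [313.52387533 111.74074927] [0.5055 0.3123 0.195 ] [0.0387 0.0414 0.0405 0.0407] [58.6263515  62.27023722 57.87834198 59.7814194 ] [[0.50596025 0.3121807  0.195     ]]
grater 0.0 [[0.414, 0.678, 0.0], [0.477, 0.521, 0.0], [0.378, 0.488, 0.0], [0.341, 0.576, 0.0]]
grater 0.24 [[0.413, 0.584, 0.24], [0.466, 0.452, 0.24], [0.383, 0.424, 0.24], [0.352, 0.498, 0.24]]
```

{"name": "jog_arm", "arguments": {"commands": [{"tx": 0.02,"ty": -0.008,"tz": 0.05,"ax": 0,"ay": 0,"az": 0.047,"gripper": 1},{"tx": 0.02,"ty": -0.008,"tz": 0.05,"ax": 0,"ay": 0,"az": 0.047,"gripper": 1},{"tx": 0.02,"ty": -0.008,"tz": 0.05,"ax": 0,"ay": 0,"az": 0.047,"gripper": 1},{"tx": 0.02,"ty": -0.008,"tz": 0.05,"ax": 0,"ay": 0,"az": 0.047,"gripper": 1}]}}

```text
t: 12.02
tcp_pos: [0.4644, 0.3316, 0.3073]
ee_rot: [[0.863, -0.505, -0.001], [-0.505, -0.863, -0.002], [0.0, 0.002, -1.0]]
contact_force: [0.0, -0.2, 1.1]
opening: 1.0
finger_force: 0.0
```

```bash
python3 - <<'E'
from h import *
import pickle
m8=pickle.load(open("w8.pkl","rb")); s8,q8,b8=pump(cv2.imread("pics/w8.png"),m8)
m=cams.camera_model("wrist"); I=cams.snapshot("wrist")[:,:,::-1].copy(); cv2.imwrite("pics/w9.png",I)
s,q,b=pump(I,m); P=plane(m,q,.195); print(s,q.round(1).tolist(),b,*rep(P),plane(m,b,.195)); print("tri button",tri([(m,b),(m8,b8)])); P8=plane(m8,q8,.195)
for i in range(4): print(tri([(m,q[i]),(m8,q8[np.argmin(np.linalg.norm(P[i]-P8,axis=1))])]))
mt,ms=cams.camera_model("top"),cams.camera_model("scene"); print("tri3",tri([(m,b),(m8,b8),(ms,(389.4,185.2))]))
# blade-edge slope by dock too
h=cv2.cvtColor(I,cv2.COLOR_BGR2HSV); u=b.astype(int); k=np.zeros(I.shape[:2],np.uint8); sl=(slice(max(u[1]-75,0),u[1]+75),slice(u[0]-75,u[0]+75)); k[sl]=(h[...,2][sl]<60)|(h[...,1][sl]<50); d,st,_=blob(k,b); qd=quad(d); print("dock",st,*rep(plane(m,qd,.045)))
goto((.5058,.3123,.25),-30.4)
E
```

```text
[ 292  114   54   53 2120] [[345.3, 115.0], [344.5, 166.0], [293.4, 166.0], [291.5, 115.0]] [318.57303828 140.25416739] [0.5056 0.3123 0.195 ] [0.0396 0.041  0.0396 0.041 ] [59.83580637 59.59442609 59.88077288 59.62339635] [[0.50622385 0.31196739 0.195     ]]
tri button (array([0.5058871 , 0.3122979 , 0.19146669]), np.float64(5.1366915635955595e-05))
(array([0.51213876, 0.28439078, 0.19325541]), np.float64(0.0001840235607515455))
(array([0.48002604, 0.30418383, 0.20365044]), np.float64(7.992166747690831e-05))
(array([0.49773115, 0.34212747, 0.18535197]), np.float64(0.0003875389216599125))
(array([0.53287627, 0.3198712 , 0.19380733]), np.float64(0.0003238086186420706))
tri3 (array([0.50595514, 0.31323925, 0.19356156]), np.float64(0.002145120053013736))
dock [ 287   92   68   77 4713] [0.4988 0.316  0.045 ] [0.0927 0.0809 0.0955 0.082 ] [59.21684061 59.59235079 59.82188979 57.65117351]
t 12.07 tcp [0.4645 0.332  0.3086] shift [ 0.0455 -0.0037  0.0587] turn [-0.0009 -0.0011  0.0019] F [0.  0.6 1. ]
```

{"name": "jog_arm", "arguments": {"commands": [{"tx": 0.03,"ty": -0.002,"tz": 0,"ax": 0,"ay": 0,"az": 0.002,"gripper": 1},{"tx": 0.0455,"ty": -0.0037,"tz": 0.01,"ax": 0,"ay": 0,"az": 0.002,"gripper": 1},{"tx": 0.0455,"ty": -0.0037,"tz": 0.04,"ax": 0,"ay": 0,"az": 0.002,"gripper": 1},{"tx": 0.0455,"ty": -0.0037,"tz": 0.055,"ax": 0,"ay": 0,"az": 0.002,"gripper": 1},{"tx": 0.0455,"ty": -0.0037,"tz": 0.055,"ax": 0,"ay": 0,"az": 0.002,"gripper": 1}]}}

```text
t: 12.48
tcp_pos: [0.5043, 0.312, 0.2505]
ee_rot: [[0.863, -0.506, -0.003], [-0.506, -0.863, -0.002], [-0.002, 0.003, -1.0]]
contact_force: [-0.1, -1.0, 0.1]
opening: 1.0
finger_force: 0.0
```

{"name": "jog_arm", "arguments": {"commands": [{"tx": 0,"ty": 0,"tz": 0,"ax": 0,"ay": 0,"az": 0,"gripper": 1},{"tx": 0,"ty": 0,"tz": 0,"ax": 0,"ay": 0,"az": 0,"gripper": 1}]}}

```text
t: 12.65
tcp_pos: [0.506, 0.3131, 0.2553]
ee_rot: [[0.863, -0.504, 0.004], [-0.504, -0.863, 0.002], [0.002, -0.004, -1.0]]
contact_force: [0.7, -0.2, 0.5]
opening: 1.003
finger_force: 0.0
```

```bash
python3 -c "
from h import *
goto((.5058,.3122,.172),-30.3)"
```

```text
t 12.65 tcp [0.506  0.3131 0.2553] shift [0.0001 0.0012 0.0833] turn [-0.0037 -0.0021  0.0002] F [ 0.7 -0.2  0.5]
```

{"name": "jog_arm", "arguments": {"commands": [{"tx": 0,"ty": 0.001,"tz": 0.02,"ax": 0,"ay": 0,"az": 0,"gripper": 1},{"tx": 0,"ty": 0.001,"tz": 0.045,"ax": 0,"ay": 0,"az": 0,"gripper": 1},{"tx": 0,"ty": 0.001,"tz": 0.065,"ax": 0,"ay": 0,"az": 0,"gripper": 1},{"tx": 0,"ty": 0.001,"tz": 0.08,"ax": 0,"ay": 0,"az": 0,"gripper": 1},{"tx": 0,"ty": 0.001,"tz": 0.083,"ax": 0,"ay": 0,"az": 0,"gripper": 1}]}}

```text
t: 13.07
tcp_pos: [0.5042, 0.3117, 0.1687]
ee_rot: [[0.863, -0.504, -0.001], [-0.504, -0.863, -0.001], [-0.001, 0.001, -1.0]]
contact_force: [-0.7, -1.2, -1.0]
opening: 0.996
finger_force: 0.0
```

{"name": "jog_arm", "arguments": {"commands": [{"tx": 0,"ty": 0,"tz": 0,"ax": 0,"ay": 0,"az": 0,"gripper": 0.65},{"tx": 0,"ty": 0,"tz": 0,"ax": 0,"ay": 0,"az": 0,"gripper": 0.65},{"tx": 0,"ty": 0,"tz": 0,"ax": 0,"ay": 0,"az": 0,"gripper": 0.65},{"tx": 0,"ty": 0,"tz": 0,"ax": 0,"ay": 0,"az": 0,"gripper": 0.65}]}}

```text
t: 13.4
tcp_pos: [0.5054, 0.3122, 0.1712]
ee_rot: [[0.863, -0.504, 0.002], [-0.504, -0.863, 0.002], [0.001, -0.003, -1.0]]
contact_force: [-0.9, -1.2, -0.5]
opening: 0.653
finger_force: 0.0
```

```bash
python3 -c "
from h import *
goto((.5058,.3122,.172),-30.3)"
```

```text
t 13.4 tcp [0.5054 0.3122 0.1712] shift [ 0.0003 -0.0002 -0.0008] turn [-0.0028 -0.001   0.0001] F [-0.9 -1.2 -0.5]
```

{"name": "jog_arm", "arguments": {"commands": [{"tx": 0,"ty": 0,"tz": 0,"ax": 0,"ay": 0,"az": 0,"gripper": 0.3},{"tx": 0,"ty": 0,"tz": 0,"ax": 0,"ay": 0,"az": 0,"gripper": 0.3},{"tx": 0,"ty": 0,"tz": 0,"ax": 0,"ay": 0,"az": 0,"gripper": 0.3},{"tx": 0,"ty": 0,"tz": 0,"ax": 0,"ay": 0,"az": 0,"gripper": 0.3},{"tx": 0,"ty": 0,"tz": 0,"ax": 0,"ay": 0,"az": 0,"gripper": 0.3}], "force": 70}}

```text
t: 13.82
tcp_pos: [0.5055, 0.3121, 0.1708]
ee_rot: [[0.864, -0.504, 0.002], [-0.504, -0.864, 0.001], [0.001, -0.002, -1.0]]
contact_force: [0.4, 0.4, 5.5]
opening: 0.508
finger_force: 72.2
```

{"name": "jog_arm", "arguments": {"commands": [{"tx": 0,"ty": 0,"tz": -0.008,"ax": 0,"ay": 0,"az": 0,"gripper": 0.3},{"tx": 0,"ty": 0,"tz": -0.022,"ax": 0,"ay": 0,"az": 0,"gripper": 0.3},{"tx": 0,"ty": 0,"tz": -0.038,"ax": 0,"ay": 0,"az": 0,"gripper": 0.3},{"tx": 0,"ty": 0,"tz": -0.056,"ax": 0,"ay": 0,"az": 0,"gripper": 0.3},{"tx": 0,"ty": 0,"tz": -0.075,"ax": 0,"ay": 0,"az": 0,"gripper": 0.3}]}}

```text
t: 14.23
tcp_pos: [0.5038, 0.3111, 0.244]
ee_rot: [[0.863, -0.505, -0.003], [-0.505, -0.863, -0.002], [-0.002, 0.004, -1.0]]
contact_force: [-0.1, 1.0, -2.4]
opening: 0.512
finger_force: 72.3
```

{"name": "jog_arm", "arguments": {"commands": [{"tx": 0,"ty": 0,"tz": -0.02,"ax": 0,"ay": 0,"az": 0,"gripper": 0.3},{"tx": 0,"ty": 0,"tz": -0.04,"ax": 0,"ay": 0,"az": 0,"gripper": 0.3},{"tx": 0,"ty": 0,"tz": -0.06,"ax": 0,"ay": 0,"az": 0,"gripper": 0.3},{"tx": 0,"ty": 0,"tz": -0.075,"ax": 0,"ay": 0,"az": 0,"gripper": 0.3},{"tx": 0,"ty": 0,"tz": -0.082,"ax": 0,"ay": 0,"az": 0,"gripper": 0.3}]}}

```text
t: 14.65
tcp_pos: [0.5048, 0.3116, 0.3282]
ee_rot: [[0.863, -0.505, 0.001], [-0.505, -0.863, 0.001], [0.0, -0.001, -1.0]]
contact_force: [0.7, -0.6, -3.1]
opening: 0.505
finger_force: 72.4
```

Pump is out (about 3 N held). Carry it to the lid.

{"name": "jog_arm", "arguments": {"commands": [{"tx": 0.006,"ty": 0.012,"tz": 0,"ax": 0,"ay": 0,"az": 0,"gripper": 0.3},{"tx": 0.018,"ty": 0.035,"tz": 0,"ax": 0,"ay": 0,"az": 0,"gripper": 0.3},{"tx": 0.034,"ty": 0.066,"tz": 0,"ax": 0,"ay": 0,"az": 0,"gripper": 0.3},{"tx": 0.05,"ty": 0.097,"tz": 0,"ax": 0,"ay": 0,"az": 0,"gripper": 0.3},{"tx": 0.066,"ty": 0.128,"tz": 0,"ax": 0,"ay": 0,"az": 0,"gripper": 0.3}]}}

```text
t: 15.07
tcp_pos: [0.4959, 0.1659, 0.3249]
ee_rot: [[0.864, -0.504, -0.003], [-0.504, -0.864, -0.001], [-0.002, 0.003, -1.0]]
contact_force: [1.0, -0.5, -2.7]
opening: 0.509
finger_force: 72.3
```

{"name": "jog_arm", "arguments": {"commands": [{"tx": 0.016,"ty": 0.031,"tz": 0,"ax": 0,"ay": 0,"az": 0,"gripper": 0.3},{"tx": 0.032,"ty": 0.062,"tz": 0,"ax": 0,"ay": 0,"az": 0,"gripper": 0.3},{"tx": 0.048,"ty": 0.093,"tz": 0,"ax": 0,"ay": 0,"az": 0,"gripper": 0.3},{"tx": 0.064,"ty": 0.124,"tz": 0,"ax": 0,"ay": 0,"az": 0,"gripper": 0.3},{"tx": 0.08,"ty": 0.155,"tz": 0,"ax": 0,"ay": 0,"az": 0,"gripper": 0.3}]}}

```text
t: 15.48
tcp_pos: [0.4865, -0.0083, 0.3252]
ee_rot: [[0.863, -0.504, -0.003], [-0.504, -0.863, 0.0], [-0.003, 0.001, -1.0]]
contact_force: [1.4, 0.6, -2.7]
opening: 0.511
finger_force: 72.3
```

{"name": "jog_arm", "arguments": {"commands": [{"tx": 0.016,"ty": 0.031,"tz": 0,"ax": 0,"ay": 0,"az": 0,"gripper": 0.3},{"tx": 0.032,"ty": 0.062,"tz": 0,"ax": 0,"ay": 0,"az": 0,"gripper": 0.3},{"tx": 0.048,"ty": 0.093,"tz": 0,"ax": 0,"ay": 0,"az": 0,"gripper": 0.3},{"tx": 0.064,"ty": 0.124,"tz": 0,"ax": 0,"ay": 0,"az": 0,"gripper": 0.3},{"tx": 0.08,"ty": 0.155,"tz": 0,"ax": 0,"ay": 0,"az": 0,"gripper": 0.3}]}}

```text
t: 15.9
tcp_pos: [0.4773, -0.1821, 0.3251]
ee_rot: [[0.863, -0.505, -0.003], [-0.505, -0.863, 0.001], [-0.003, 0.0, -1.0]]
contact_force: [1.2, -0.1, -3.2]
opening: 0.511
finger_force: 72.3
```

{"name": "jog_arm", "arguments": {"commands": [{"tx": 0.016,"ty": 0.031,"tz": 0,"ax": 0,"ay": 0,"az": 0,"gripper": 0.3},{"tx": 0.032,"ty": 0.062,"tz": 0,"ax": 0,"ay": 0,"az": 0,"gripper": 0.3},{"tx": 0.046,"ty": 0.09,"tz": 0,"ax": 0,"ay": 0,"az": 0,"gripper": 0.3},{"tx": 0.056,"ty": 0.108,"tz": 0,"ax": 0,"ay": 0,"az": 0,"gripper": 0.3},{"tx": 0.06,"ty": 0.117,"tz": 0,"ax": 0,"ay": 0,"az": 0,"gripper": 0.3}]}}

```text
t: 16.32
tcp_pos: [0.4702, -0.3142, 0.3243]
ee_rot: [[0.862, -0.507, -0.004], [-0.507, -0.862, 0.002], [-0.004, 0.001, -1.0]]
contact_force: [0.3, 0.3, -3.0]
opening: 0.51
finger_force: 72.4
```

{"name": "jog_arm", "arguments": {"commands": [{"tx": 0,"ty": 0,"tz": 0,"ax": 0,"ay": 0,"az": 0,"gripper": 0.3},{"tx": 0,"ty": 0,"tz": 0,"ax": 0,"ay": 0,"az": 0,"gripper": 0.3},{"tx": 0,"ty": 0,"tz": 0,"ax": 0,"ay": 0,"az": 0,"gripper": 0.3}]}}

```text
t: 16.57
tcp_pos: [0.4714, -0.311, 0.326]
ee_rot: [[0.864, -0.504, -0.001], [-0.504, -0.864, 0.001], [-0.001, -0.0, -1.0]]
contact_force: [0.5, 0.4, -3.6]
opening: 0.505
finger_force: 72.4
```

```bash
python3 - <<'E'
from h import *
import pickle
goto((.4728,-.3117,.2538),-30.3)
s=robot.read_state();m=cams.camera_model("wrist"); I=cams.snapshot("wrist")[:,:,::-1].copy(); cv2.imwrite("pics/w10.png",I); pickle.dump((m,s),open("w10.pkl","wb"))
S=cams.snapshot("scene")[:,:,::-1].copy(); cv2.imwrite("pics/scene2.png",S); T=cams.snapshot("top")[:,:,::-1].copy(); cv2.imwrite("pics/top2.png",T)
u=proj(cams.camera_model("scene"),[(.4728,-.3117,.13)])[0].astype(int); print(u)
cv2.imwrite("pics/c10.png",np.hstack([cv2.resize(I,(480,300)),cv2.resize(S[u[1]-50:u[1]+50,u[0]-50:u[0]+50],(300,300),interpolation=cv2.INTER_CUBIC)]))
E
```

```text
t 16.57 tcp [ 0.4714 -0.311   0.326 ] shift [ 0.0016 -0.      0.0722] turn [-0.0004  0.0012  0.0005] F [ 0.5  0.4 -3.6]
[220 170]
```

View pics/c10.png

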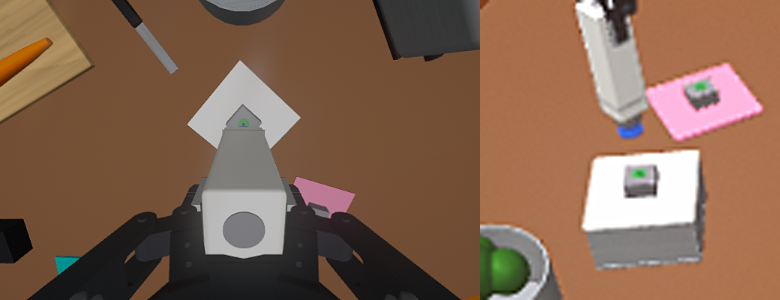

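Left panel: the held pump points straight at the lid, with the valve at panel (243,123). Right panel (scene view): the lid is flush on the box and the blue nozzle hangs above the valve. Checking the pump's tilt and offset in the hand.

```bash
python3 - <<'E'
from h import *
import pickle
m,s=pickle.load(open("w10.pkl","rb")); ms=cams.camera_model("scene"); R=s["ee_rot"]; p=s["tcp_pos"]
def W(x,y,zp): return p+R@np.array([x,y,.1598-zp])   # pump coords: x,y along tool, zp up from pump origin
I=cv2.imread("pics/w10.png"); h=cv2.cvtColor(I,cv2.COLOR_BGR2HSV)
print("pred bottom front edge",proj(m,[W(.022,-.022,.034),W(.022,.022,.034)]).round(1).tolist(),"top corners",proj(m,[W(.022,-.022,.184),W(.022,.022,.184),W(-.022,.022,.184),W(-.022,-.022,.184)]).round(1).tolist(),"button",proj(m,[W(0,0,.184)]).round(1).tolist())
g=h[:,:,2].astype(int); 
for x in(305,312,320,328,335,342): 
    d=np.diff(cv2.GaussianBlur(I,(1,5),0)[:,x,:].astype(int).sum(1)); print(x,[(i,int(d[i])) for i in range(145,275) if abs(d[i])>22 and abs(d[i])==abs(d[max(i-3,0):i+4]).max()])
for y in(200,220,240): 
    d=np.diff(I[y].astype(int).sum(1)); print("row",y,[(i,int(d[i])) for i in range(260,390) if abs(d[i])>60 and abs(d[i])==abs(d[i-3:i+4]).max()])
k,st,c=blob((lambda h:(abs(h[...,0].astype(int)-112)<14)&(h[...,1]>130)&(h[...,2]>90))(cv2.cvtColor(cv2.imread("pics/scene2.png"),cv2.COLOR_BGR2HSV)),(220,172))
print("blue scene",st,c,"pred",proj(ms,[W(0,0,0),W(0,0,.01),W(0,0,.02)]).round(1).tolist())
E
```

```text
pred bottom front edge [[298.4, 166.7], [350.1, 166.7]] top corners [[263.7, 254.7], [384.3, 254.6], [378.0, 350.8], [270.3, 351.0]] button [[324.1, 305.4]]
305 [(158, -110), (252, 29)]
312 [(150, -103), (252, 30)]
320 [(168, 23), (252, 31)]
328 [(158, -30), (168, 26), (169, 26), (252, 31)]
335 [(148, -97), (252, 31)]
342 [(154, -112), (252, 32)]
row 200 []
row 220 [(281, 67), (367, -109)]
row 240 [(274, 62), (374, -105)]
blue scene [216 162   8   4  24] [219.625      163.45833333] pred [[219.3, 163.2], [218.8, 161.1], [218.3, 158.9]]
```

Tilt is under about 1° and the offset under about 1 mm. Descend in steps.

{"name": "jog_arm", "arguments": {"commands": [{"tx": 0.0022,"ty": 0,"tz": 0.01,"ax": 0,"ay": 0,"az": 0,"gripper": 0.3},{"tx": 0.0022,"ty": 0,"tz": 0.025,"ax": 0,"ay": 0,"az": 0,"gripper": 0.3},{"tx": 0.0022,"ty": 0,"tz": 0.04,"ax": 0,"ay": 0,"az": 0,"gripper": 0.3},{"tx": 0.0022,"ty": 0,"tz": 0.052,"ax": 0,"ay": 0,"az": 0,"gripper": 0.3},{"tx": 0.0022,"ty": 0,"tz": 0.058,"ax": 0,"ay": 0,"az": 0,"gripper": 0.3}]}}

```text
t: 17.13
tcp_pos: [0.4731, -0.3119, 0.266]
ee_rot: [[0.864, -0.504, -0.003], [-0.504, -0.864, 0.002], [-0.003, -0.0, -1.0]]
contact_force: [-0.6, 0.1, -2.5]
opening: 0.506
finger_force: 72.4
```

{"name": "jog_arm", "arguments": {"commands": [{"tx": 0,"ty": 0,"tz": 0,"ax": 0,"ay": 0,"az": 0,"gripper": 0.3},{"tx": 0,"ty": 0,"tz": 0,"ax": 0,"ay": 0,"az": 0,"gripper": 0.3},{"tx": 0,"ty": 0,"tz": 0,"ax": 0,"ay": 0,"az": 0,"gripper": 0.3}]}}

```text
t: 17.38
tcp_pos: [0.474, -0.3131, 0.2695]
ee_rot: [[0.864, -0.504, 0.001], [-0.504, -0.864, -0.001], [0.002, 0.0, -1.0]]
contact_force: [0.6, -0.5, -2.4]
opening: 0.505
finger_force: 72.4
```

```bash
python3 - <<'E'
from h import *
goto((.4728,-.3117,.2538),-30.3)
s=robot.read_state(); ms=cams.camera_model("scene"); S=cams.snapshot("scene")[:,:,::-1].copy(); cv2.imwrite("pics/scene3.png",S)
h=cv2.cvtColor(S,cv2.COLOR_BGR2HSV)
k,st,c=blob((abs(h[...,0].astype(int)-112)<14)&(h[...,1]>130)&(h[...,2]>90),(222,178)); print("blue",st,c)
hh=cv2.cvtColor(cv2.imread("pics/scene2.png"),cv2.COLOR_BGR2HSV); k,st,v=blob((abs(hh[...,0].astype(int)-65)<22)&(hh[...,1]>90)&(hh[...,2]>40),(223,180)); print("valve seen",st,v,"pred",proj(ms,[(.4728,-.3117,.099)]))
R,p=s["ee_rot"],s["tcp_pos"]; print("nozzle pred z0,.02",proj(ms,[p+R@[0,0,.1598-z] for z in(0,.01,.02)]).round(1).tolist())
cv2.imwrite("pics/c11.png",cv2.resize(S[130:230,170:270],(600,600),interpolation=cv2.INTER_CUBIC))
E
```

```text
t 17.38 tcp [ 0.474  -0.3131  0.2695] shift [-0.0017 -0.0006  0.0157] turn [ 0.0001 -0.0017  0.0003] F [ 0.6 -0.5 -2.4]
blue [219 173   7   5  22] [222.  175.5]
valve seen [149 199  37  29 683] [165.66325037 211.99707174] pred [[222.3012567  177.27547562]]
nozzle pred z0,.02 [[221.3, 175.3], [220.8, 173.3], [220.3, 171.2]]
```

View pics/c11.png

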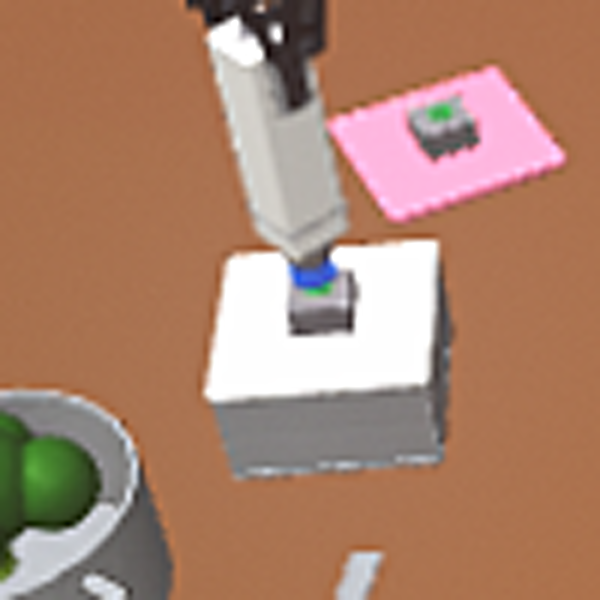

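Crop: the blue lip (about (313,275)) is roughly 10 mm above the boss (top centre about (322,283)), within 1–2 mm sideways once the height is allowed for. Trim and creep down by force; the free-hanging reading is about −2.7 N, so I aim for +5.3 N.

{"name": "jog_arm", "arguments": {"commands": [{"tx": -0.001,"ty": -0.0006,"tz": 0.002,"ax": 0,"ay": 0,"az": 0,"gripper": 0.3},{"tx": -0.001,"ty": -0.0006,"tz": 0.005,"ax": 0,"ay": 0,"az": 0,"gripper": 0.3},{"tx": -0.001,"ty": -0.0006,"tz": 0.008,"ax": 0,"ay": 0,"az": 0,"gripper": 0.3},{"tx": -0.001,"ty": -0.0006,"tz": 0.009,"ax": 0,"ay": 0,"az": 0,"gripper": 0.3},{"tx": -0.001,"ty": -0.0006,"tz": 0.009,"ax": 0,"ay": 0,"az": 0,"gripper": 0.3}]}}

```text
t: 17.85
tcp_pos: [0.4729, -0.3118, 0.259]
ee_rot: [[0.863, -0.504, -0.001], [-0.504, -0.863, 0.0], [-0.001, 0.0, -1.0]]
contact_force: [0.0, -0.0, -2.9]
opening: 0.502
finger_force: 72.4
```

{"name": "jog_arm", "arguments": {"commands": [{"tx": 0,"ty": 0,"tz": 0.001,"ax": 0,"ay": 0,"az": 0,"gripper": 0.3},{"tx": 0,"ty": 0,"tz": 0.0015,"ax": 0,"ay": 0,"az": 0,"gripper": 0.3},{"tx": 0,"ty": 0,"tz": 0.002,"ax": 0,"ay": 0,"az": 0,"gripper": 0.3},{"tx": 0,"ty": 0,"tz": 0.002,"ax": 0,"ay": 0,"az": 0,"gripper": 0.3},{"tx": 0,"ty": 0,"tz": 0.002,"ax": 0,"ay": 0,"az": 0,"gripper": 0.3}]}}

```text
t: 18.27
tcp_pos: [0.473, -0.312, 0.2578]
ee_rot: [[0.863, -0.504, 0.0], [-0.504, -0.863, -0.0], [0.0, 0.0, -1.0]]
contact_force: [-0.6, 0.3, -1.2]
opening: 0.505
finger_force: 72.4
```

```bash
python3 -c "
from h import *
goto((.4728,-.3117,.2538),-30.3)"
```

```text
t 18.27 tcp [ 0.473  -0.312   0.2578] shift [-0.0004 -0.0001  0.004 ] turn [ 0.0001 -0.0005  0.    ] F [-0.6  0.3 -1.2]
```

{"name": "jog_arm", "arguments": {"commands": [{"tx": 0,"ty": 0,"tz": 0.0008,"ax": 0,"ay": 0,"az": 0,"gripper": 0.3},{"tx": 0,"ty": 0,"tz": 0.0016,"ax": 0,"ay": 0,"az": 0,"gripper": 0.3},{"tx": 0,"ty": 0,"tz": 0.0024,"ax": 0,"ay": 0,"az": 0,"gripper": 0.3},{"tx": 0,"ty": 0,"tz": 0.003,"ax": 0,"ay": 0,"az": 0,"gripper": 0.3},{"tx": 0,"ty": 0,"tz": 0.003,"ax": 0,"ay": 0,"az": 0,"gripper": 0.3}]}}

```text
t: 18.68
tcp_pos: [0.4731, -0.312, 0.2551]
ee_rot: [[0.863, -0.504, 0.001], [-0.504, -0.863, -0.001], [0.001, 0.0, -1.0]]
contact_force: [-1.4, 0.0, 3.1]
opening: 0.508
finger_force: 72.8
```

{"name": "jog_arm", "arguments": {"commands": [{"tx": 0,"ty": 0,"tz": 0,"ax": 0,"ay": 0,"az": 0,"gripper": 0.3},{"tx": 0,"ty": 0,"tz": 0,"ax": 0,"ay": 0,"az": 0,"gripper": 0.3},{"tx": 0,"ty": 0,"tz": 0,"ax": 0,"ay": 0,"az": 0,"gripper": 0.3}]}}

```text
t: 18.93
tcp_pos: [0.4731, -0.312, 0.2549]
ee_rot: [[0.863, -0.504, 0.001], [-0.504, -0.863, -0.0], [0.001, 0.0, -1.0]]
contact_force: [-0.5, 1.4, 3.5]
opening: 0.507
finger_force: 72.8
```

{"name": "jog_arm", "arguments": {"commands": [{"tx": 0,"ty": 0,"tz": 0.0006,"ax": 0,"ay": 0,"az": 0,"gripper": 0.3},{"tx": 0,"ty": 0,"tz": 0.0012,"ax": 0,"ay": 0,"az": 0,"gripper": 0.3},{"tx": 0,"ty": 0,"tz": 0.0012,"ax": 0,"ay": 0,"az": 0,"gripper": 0.3},{"tx": 0,"ty": 0,"tz": 0.0012,"ax": 0,"ay": 0,"az": 0,"gripper": 0.3},{"tx": 0,"ty": 0,"tz": 0.0012,"ax": 0,"ay": 0,"az": 0,"gripper": 0.3}]}}

```text
t: 19.35
tcp_pos: [0.4731, -0.312, 0.2537]
ee_rot: [[0.863, -0.504, 0.001], [-0.504, -0.863, -0.001], [0.001, 0.0, -1.0]]
contact_force: [-0.0, 0.6, 4.8]
opening: 0.507
finger_force: 73.0
```

{"name": "jog_arm", "arguments": {"commands": [{"tx": 0,"ty": 0,"tz": 0,"ax": 0,"ay": 0,"az": 0,"gripper": 0.3},{"tx": 0,"ty": 0,"tz": 0,"ax": 0,"ay": 0,"az": 0,"gripper": 0.3},{"tx": 0,"ty": 0,"tz": 0,"ax": 0,"ay": 0,"az": 0,"gripper": 0.3},{"tx": 0,"ty": 0,"tz": 0,"ax": 0,"ay": 0,"az": 0,"gripper": 0.3}]}}

```text
t: 19.68
tcp_pos: [0.4731, -0.312, 0.2537]
ee_rot: [[0.863, -0.504, 0.001], [-0.504, -0.863, -0.0], [0.001, 0.0, -1.0]]
contact_force: [-0.1, 0.3, 4.6]
opening: 0.507
finger_force: 73.0
```

```bash
python3 - <<'E'
from h import *
goto((.4728,-.3117,.2538),-30.3)
print([robot.read_state()["contact_force"].round(1).tolist() for _ in range(2)],robot.read_state()["wrist_torque"])
s=robot.read_state();m=cams.camera_model("wrist"); I=cams.snapshot("wrist")[:,:,::-1].copy(); cv2.imwrite("pics/w12.png",I)
R,p=s["ee_rot"],s["tcp_pos"]
for x in(312,320,328,335):
    d=np.diff(cv2.GaussianBlur(I,(1,5),0)[:,x,:].astype(int).sum(1)); print(x,[(i,int(d[i])) for i in range(130,275) if abs(d[i])>18 and abs(d[i])==abs(d[max(i-3,0):i+4]).max()])
h=cv2.cvtColor(I,cv2.COLOR_BGR2HSV); w,st,_=blob((h[...,1]<40)&(h[...,2]>200),(320,110)); print(st)
S=cams.snapshot("scene")[:,:,::-1].copy();ms=cams.camera_model("scene"); hs=cv2.cvtColor(S,cv2.COLOR_BGR2HSV)
ws,st,_=blob((hs[...,1]<40)&(hs[...,2]>200),proj(ms,[(.4728,-.3112,.075)])[0]); print("lid scene",st,*rep(plane(ms,quad(ws),.075)))
cv2.imwrite("pics/end.png",S)
E
```

```text
t 19.68 tcp [ 0.4731 -0.312   0.2537] shift [-0.0005 -0.0001 -0.0001] turn [ 0.0001 -0.0007  0.0001] F [-0.1  0.3  4.6]
[[-0.1, 0.3, 4.6], [-0.1, 0.3, 4.6]] [ 0.39792879  0.4543934  -0.00938038]
312 [(160, -90), (252, 30)]
320 [(151, -89), (252, 31)]
328 [(153, -87), (158, 33), (252, 32)]
335 [(160, -98), (253, 31)]Traceback (most recent call last):
  File "<stdin>", line 8, in <module>
  File "h.py", line 21, in blob
    i=min(ids,key=lambda i:np.hypot(*(c[i]-seed)))
ValueError: min() iterable argument is empty
```

```bash
python3 - <<'E'
from h import *
A,B=cv2.imread("pics/w10.png"),cv2.imread("pics/w12.png")
a,b=[cv2.GaussianBlur(cv2.cvtColor(x,cv2.COLOR_BGR2GRAY),(3,3),0).astype(np.float32) for x in(A,B)]
print("pump shift in hand, top",cv2.phaseCorrelate(a[245:360,255:395],b[245:360,255:395]))
for n,g in(("w10",a),("w12",b)): 
    col=g[160:200,305:345].mean(1); d=np.diff(col); print(n,[(160+i,round(float(d[i]),1)) for i in np.argsort(-abs(d))[:5]], "mean rows",col[::4].round(0).tolist())
ms=cams.camera_model("scene");S=cams.snapshot("scene")[:,:,::-1].copy(); hs=cv2.cvtColor(S,cv2.COLOR_BGR2HSV)
k=np.zeros(S.shape[:2],np.uint8); k[168:200,198:248]=((hs[...,1]<40)&(hs[...,2]>200))[168:200,198:248]; c,st,_=blob(k,(222,187)); q=quad(c); print(st,*rep(plane(ms,q,.075)))
h1=cv2.cvtColor(cv2.imread("pics/scene1.png"),cv2.COLOR_BGR2HSV); print("before",quad(blob((h1[...,1]<40)&(h1[...,2]>200),(222,185))[0]).round(1).tolist(),"now",q.round(1).tolist())
bl,st,c=blob((abs(hs[...,0].astype(int)-112)<14)&(hs[...,1]>130)&(hs[...,2]>90),(222,178)); print("blue",st,c)
E
```

```text
pump shift in hand, top ((-0.059977868943377644, 0.012115084428863554), 0.9477587784881945)
w10 [(np.int64(173), 7.2), (np.int64(171), -6.9), (np.int64(174), 4.7), (np.int64(172), -4.4), (np.int64(169), 2.8)] mean rows [129.0, 127.0, 124.0, 122.0, 128.0, 128.0, 127.0, 127.0, 126.0, 126.0]
w12 [(np.int64(173), 7.4), (np.int64(171), -6.6), (np.int64(172), -6.0), (np.int64(174), 5.1), (np.int64(166), -3.3)] mean rows [150.0, 139.0, 127.0, 124.0, 129.0, 129.0, 128.0, 128.0, 127.0, 127.0]
[204 168  39  29 724] [ 0.4717 -0.3112  0.075 ] [0.1271 0.1388 0.1635 0.1366] [20.61720561 16.8765304  17.26818739  1.27774261]
before [[241.0, 193.2], [204.3, 195.7], [207.8, 172.5], [241.0, 170.4]] now [[241.0, 171.9], [241.0, 193.2], [203.8, 195.7], [209.0, 168.3]]
blue [362  45  16   7  43] [368.93023256  48.04651163]
```

The pump has not moved in the hand and the lid is unchanged. Net push is about 7.5 N, i.e. the nozzle is squashed about 4.7 mm. Handing in.

```bash
python3 -c "
from workcell import workorder
print(workorder.finish_job())"
```

```text
the job is handed in; nothing more can be done
None
```

I handed the job in at about 20 s: the white lid is fully home on the box, and the pump is gripped and pressing on the green valve at about 7.5 N (nozzle squashed about 4.7 of 10 mm, measured within about 1 mm of centre, tilt under about 1°); no verdict came back.

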